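Load a sample vial into the haze meter

ROBOT

A 6-joint arm with a two-finger parallel gripper is mounted at the origin on the work surface. World frame = base frame: x ahead of the robot, y to its left, z up, the work surface at z = 0. Lengths are in m, angles in rad, forces in N, time in s.
With the tool pointing down it reaches from about 0.35 to 0.775 m from the base axis. Payload 7.3 kg.
Tool frame: the origin (TCP) lies midway between the tips of the shut fingers; the grasp point (between the pads) lies 19 mm behind it (bot.tcp_to_grasp is the distance from the TCP to the grasp point, in m); z points along the fingers, y is the direction in which the jaws open and shut (so a half turn about z gives the same grasp; the last joint's range is limited). The gripper opens to 92 mm and grips with 3 to 60 N. Pads are 19 mm wide; open, the fingers measure 130 mm over their backs; the gripper's body (75 mm by 190 mm) begins 47 mm behind the grasp point.
Start: joints at [1.009, 0.342, 1.524, -0, 1.275, -0.146], TCP at [0.212, 0.48, 0.227] pointing down, gripper open.
Joint ranges: [-2.53, 2.53], [-0.77, 2.02], [0.04, 2.7], [-1, 4.14], [0.28, 2.66], [-3.11, 3.11]. Speed limits (rad/s): [2.57, 2.57, 3.14, 3.14, 3.14, 3.14].

INTERFACE

Orientations are given as [roll, pitch, yaw] about the fixed x, y, z axes, in that order (R = Rz(yaw) Ry(pitch) Rx(roll)).
In Python, from plant import bot, optics, job gives the robot as it stands.
- The arm moves only by the tool apply_moves, never from a script. Its argument "plan" is a list of rows, each an object of numbers: "dx", "dy", "dz": the shift along the tool's x, y, z in mm; "ax", "ay", "az": the turn, a rotation vector about the tool's x, y, z in rad; "claw": the finger opening in mm, from 0 to 91.8. A call has 1 to 5 rows; each row shifts and turns the commanded pose from where the row before left it, along the tool's axes as they then stand; what a row does not reach is not made up. A row lasts 1/10 s, in which the tool goes at most 50 mm and 8.59 degrees, less where a joint would pass 70% of its speed; a pose out of reach is approached as far as the arm can. A call with a gripper value outside its range is refused whole. The fingers move at their own pace and stop on an object; "newtons" is the grip in N (left out, the last holds). Time passes only in rows, so rows that do not move let the fingers close. It gives the time, the measured TCP pose, the force and the opening at its end, in the units of the state.
- bot.state(): the state, without advancing time (a new reading comes with each control period).
- optics.snapshot(name): name is "side" or "top" or "wrist"; returns a dict with "pixels" (400x640x3 uint8, blue, green, red), "mtx" (3x3 intrinsics, pixels), "world_from_camera" (4x4, takes a point from camera to world coordinates). Camera axes: x right, y up, looking along -z (the intrinsics and any distortion apply to the point x, -y, -z); pixel columns grow to the right and rows downward; lengths in m; the calibration is good to about 2 mm. A picture is of the moment at which its call begins. There is no depth.
- job.job_done(): hands the job in, once; it reports no verdict.
The state is a dict: "clock": time; "joint_pos": joint angles; "qvel": joint speeds; "joint_torque": joint torques, N m; "eef_pos": TCP position; "orientation": TCP orientation; "force": force on the tool from outside, world axes, zero at the start; "ft_torque": the same for the moment, N m; "width": finger opening in m.
Only numpy, scipy, OpenCV 4.12 (cv2) and the standard library are available. Lean on these libraries where they do the work, as an engineer would, in place of code of your own. Each camera call takes 0.05 s, during which the arm holds its last target.

TASK

Uncover the sample well of the haze meter by swivelling its blue cover all the way aside to its stop, then take the vial with the red cap from the rack and lower it gently, not dropped, into the slanting well until it stands fully home on the bottom. Leave it there with the cover still swung aside, and leave the other two vials, the bottles and the tasting glass outside the tray as they are.

Things in the scene. Friction and masses are not known exactly. Their poses are not given: they have to be found in the camera images.
- meter: Haze meter: fixed grey and white bench instrument, base 235 x 210 mm, any place and yaw; origin on the table straight below the well mouth, z up, its front faces -x. Its white top face (170 x 200 mm) slopes 25 degrees, rising away from the front, to 155 mm high; the well mouth is in it, 115 mm above the table, under a blue cover.
- well (a point): Centre of the sample well's round mouth, on the sloping face. Frame: z straight out of the well, square to the face (25 degrees from vertical, leaning to the meter's front); x up the slope; y level, to the left. A blind bore 38 mm in diameter, 55 mm deep along -z, 2 mm chamfer. The face spans x -75 to +95 mm, y -100 to +100 mm. Covered at the start.
- pivot (a point): Pivot screw of the blue cover, on the face 70 mm up the slope (+x of the well frame) from the well; same axes as the well frame. The point lies at the underside of the cover, 3 mm off the face.
- cover (a joint): Angle (rad) of the flat blue cover about the pivot screw (axis: well frame z). 0 = closed: it points from the pivot down the slope, over the well; 5 mm thick, 40 to 60 mm wide, rounded end 125 mm from the pivot. Grows anticlockwise seen from above, its end going to the right (-y of the well frame); stop at 1.65. Stiff (about 1.5 N at the knob), stays where it is left.
- cover_knob (a point): Middle of the black round knob standing on the cover, 105 mm from the pivot axis; the knob is a post 22 mm in diameter and 40 mm high, square to the cover; this point is half-way up, 20 mm above the cover's top and 28 mm off the face.
- vial_red_mid (a point): Centre (half-way up, on the axis) of the red-capped vial: straight, round, 34 mm in diameter, 120 mm long; the top 25 mm is the red cap, of the same diameter; about 120 g; z is its axis, cap up. It starts upright in one of the rack's three bores, its foot 10 mm above the table. Fully home in the well, its centre is 5 mm out of the mouth.
- vial_blue_mid (a point): Centre of the vial with the blue cap, same size; stays in the rack.
- vial_yellow_mid (a point): Centre of the vial with the yellow cap, same size; stays in the rack.
- rack: Fixed white vial rack, a block 70 x 190 x 45 mm high with three bores of 37 mm, 35 mm deep, in a row along its y axis at y = -60, 0 and 60 mm; origin at the centre of its underside; z up.
- spirit_a: Loose clear bottle with a red cap, 72 mm in diameter, 230 mm high, standing; origin under its centre. To be left alone.
- spirit_b: Another such bottle. To be left alone.
- wash_bottle: Loose white wash bottle with a red top, 68 mm in diameter, 215 mm high, standing; origin under its centre. To be left alone.
- glass_a: Loose stemmed tasting glass, 76 mm in diameter, 114 mm high, standing beyond the work; origin under its centre. To be left alone.
Things that resemble listed ones, but are neither listed nor needed, are in the scene too. What is shaped like the part that bears vial_red_mid but black is not meant.

How it is judged:
By the outcome, as a careful person would: the job done as asked, in the order asked, and still so for the second after the job is handed in, with the robot touching nothing.
It also fails if it takes over 66 s, if anything falls off the work surface, if the arm or the gripper's body presses on something with over 40 N, if the wrist force passes 120 N, or if a joint passes its speed limit or range.

## Working session

There is one attempt and no reset: what is moved stays moved. The work goes in short steps, Python scripts to look and compute and a tool call to move; the robot and the scene stay as the last step left them, time stands still between calls to the robot, and variables do not carry over. Pictures are saved under pics/ and viewed, and the job is handed in when it is done.

Besides the shell and the picture viewer there is one more tool, called after "Call:" as name(argument=value, ...), one argument or row to a line, values as JSON. apply_moves: Moves the arm, as the interface text tells. Its arguments: {"type":"object","properties":{"plan":{"type":"array"},"newtons":{"type":"number"}},"required":["plan"]}

```bash
ls; mkdir -p pics
python3 - <<'E'
from plant import bot, optics, job
import cv2,numpy as np
print(bot.state())
for n in ["side","top","wrist"]:
    s=optics.snapshot(n); cv2.imwrite(f"pics/{n}0.png",s["pixels"]); print(n,np.round(s["mtx"],1).tolist(),np.round(s["world_from_camera"],3).tolist(),[k for k in s])
E
```

```text
pics
{'clock': 0.0, 'joint_pos': array([ 1.00903007e+00,  3.42725507e-01,  1.52500823e+00,  1.78182601e-05,
        1.27537778e+00, -1.46002014e-01]), 'qvel': array([ 1.16892726e-03,  1.36226578e-03,  1.54931410e-03,  2.49248113e-04,
       -4.30489557e-05,  1.36064216e-03]), 'joint_torque': array([ 2.46312266e-03, -4.31246459e+01, -2.44220459e+01,  7.19482871e-02,
        5.60056453e-02, -1.42883441e-04]), 'eef_pos': array([0.21180416, 0.47994611, 0.22604658]), 'orientation': array([-3.14009242e+00, -2.37827836e-04,  2.72582303e+00]), 'force': array([ 0.63578027,  0.73991947, -0.64243177]), 'ft_torque': array([-0.01360344, -0.01703058, -0.06197557]), 'width': 0.09204834361238083}
side [[361.4, 0.0, 322.4], [0.0, 361.4, 197.8], [0.0, 0.0, 1.0]] [[-0.903, 0.256, -0.345, 0.238], [-0.429, -0.528, 0.733, 0.826], [0.005, 0.81, 0.587, 0.764], [0.0, 0.0, 0.0, 1.0]] ['pixels', 'mtx', 'world_from_camera']
top [[419.7, 0.0, 314.0], [0.0, 419.7, 191.4], [0.0, 0.0, 1.0]] [[-0.005, 0.994, -0.108, 0.453], [-1.0, -0.006, -0.011, 0.001], [-0.012, 0.108, 0.994, 1.748], [0.0, 0.0, 0.0, 1.0]] ['pixels', 'mtx', 'world_from_camera']
wrist [[355.1, 0.0, 319.9], [0.0, 355.1, 198.2], [0.0, 0.0, 1.0]] [[0.405, -0.882, -0.242, 0.147], [0.914, 0.39, 0.108, 0.51], [-0.0, -0.265, 0.964, 0.384], [0.0, 0.0, 0.0, 1.0]] ['pixels', 'mtx', 'world_from_camera']
```

View pics/side0.png

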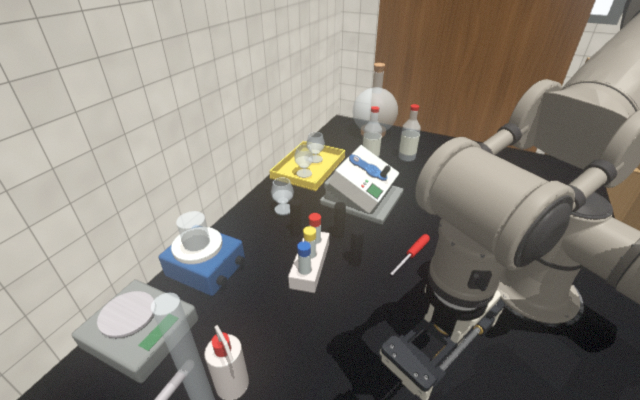

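View pics/top0.png

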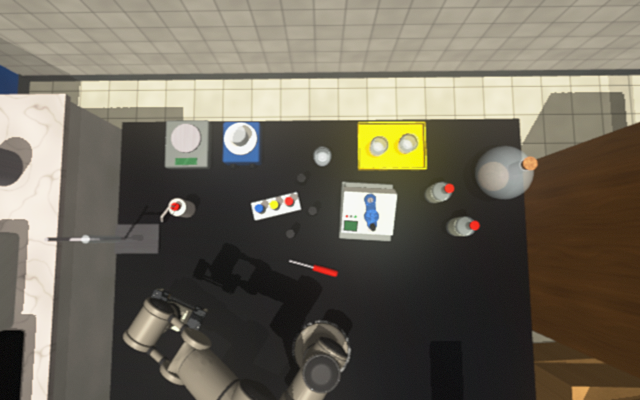

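View pics/wrist0.png

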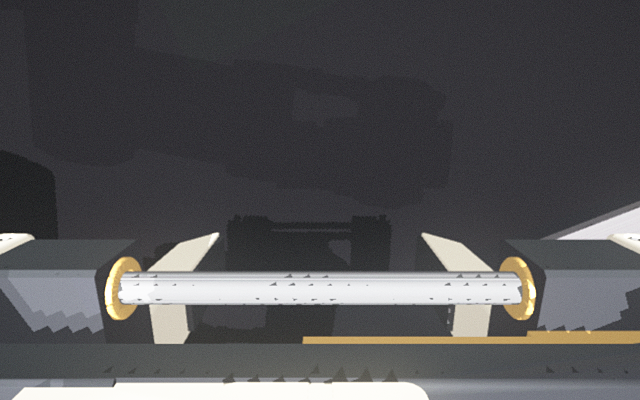

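```bash
cat > h.py <<'E'
import cv2,numpy as np
def ray(s,u,v):
    K=s["mtx"];T=s["world_from_camera"]
    d=np.array([(u-K[0,2])/K[0,0],-(v-K[1,2])/K[1,1],-1.0])
    return T[:3,3],T[:3,:3]@d
def onz(s,u,v,z):
    o,d=ray(s,u,v); return o+d*(z-o[2])/d[2]
def proj(s,p):
    T=s["world_from_camera"];K=s["mtx"]
    c=T[:3,:3].T@(np.asarray(p)-T[:3,3]); return np.array([K[0,2]+K[0,0]*c[0]/-c[2],K[1,2]+K[1,1]*c[1]/c[2]])
def tri(a,b):
    A=[];B=[]
    M=np.zeros((3,3));r=np.zeros(3)
    for o,d in (a,b):
        d=d/np.linalg.norm(d);P=np.eye(3)-np.outer(d,d);M+=P;r+=P@o
    x=np.linalg.solve(M,r)
    return x,[np.linalg.norm(np.cross(x-o,d/np.linalg.norm(d))) for o,d in (a,b)]
E
python3 - <<'E'
import cv2
a=cv2.imread('pics/top0.png');b=cv2.imread('pics/side0.png')
cv2.imwrite('pics/topz.png',cv2.resize(a[160:250,240:410],None,fx=4.5,fy=4.5,interpolation=cv2.INTER_CUBIC))
cv2.imwrite('pics/sidez.png',cv2.resize(b[130:300,260:430],None,fx=3.5,fy=3.5,interpolation=cv2.INTER_CUBIC))
E
```

```text
(no output)
```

View pics/topz.png

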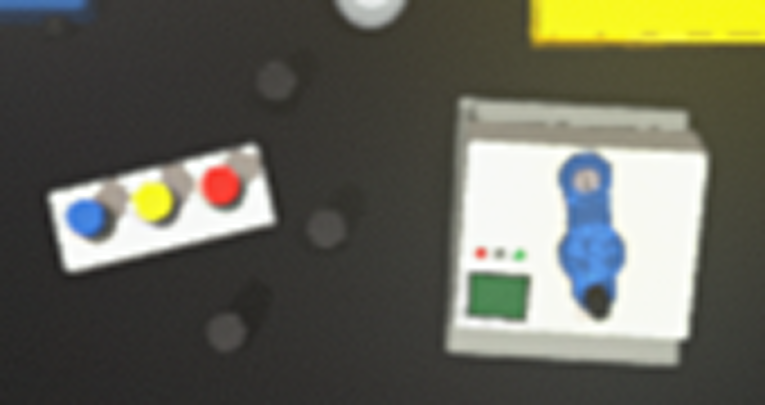

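View pics/sidez.png

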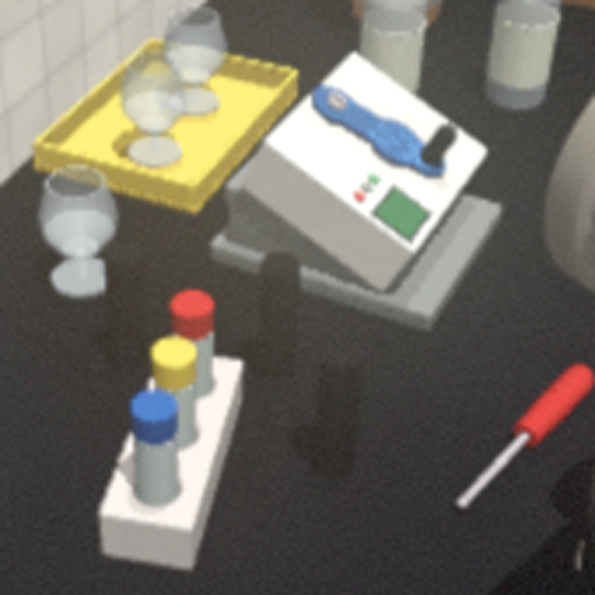

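```bash
cat > m.py <<'E'
from plant import bot, optics, job
from h import *
st=optics.snapshot("top"); ss=optics.snapshot("side")
def quad(s,roi):
    im=s["pixels"];x0,y0,x1,y1=roi
    big=cv2.resize(im[y0:y1,x0:x1],None,fx=6,fy=6,interpolation=cv2.INTER_CUBIC)
    h=cv2.cvtColor(big,cv2.COLOR_BGR2HSV)
    m=((big.min(2)>205)).astype(np.uint8)*255
    cs,_=cv2.findContours(m,cv2.RETR_EXTERNAL,cv2.CHAIN_APPROX_NONE)
    c=max(cs,key=cv2.contourArea); hu=cv2.convexHull(c)
    for e in np.linspace(.005,.1,60):
        q=cv2.approxPolyDP(hu,e*cv2.arcLength(hu,True),True)
        if len(q)<=4: break
    return (q[:,0]+.5)/6-.5+[x0,y0]
q=quad(st,(330,180,410,250)); print("top quad",q.round(1).tolist())
q2=quad(ss,(325,140,410,220)); print("side quad",q2.round(1).tolist())
def col(s,roi,hr,n):
    x0,y0,x1,y1=roi; im=s["pixels"][y0:y1,x0:x1]
    h=cv2.cvtColor(im,cv2.COLOR_BGR2HSV)
    m=(h[...,1]>130)&(h[...,2]>70)
    mm=np.zeros(m.shape,bool)
    for a,b in hr: mm|=(h[...,0]>=a)&(h[...,0]<=b)
    m=m&mm; k,l,stt,c=cv2.connectedComponentsWithStats(m.astype(np.uint8))
    i=1+np.argmax(stt[1:,4]); 
    print(n,stt[i].tolist(),(c[i]+[x0,y0]).round(2)); return c[i]+[x0,y0]
for n,hr in dict(red=[(0,8),(172,180)],yellow=[(20,35)],blue=[(100,130)]).items():
    a=col(st,(245,185,305,225),hr,n); b=col(ss,(290,205,330,275),hr,n)
    x,e=tri(ray(st,*a),ray(ss,*b)); print(n,"top@z.13",onz(st,*a,.13).round(4),"tri",x.round(4),np.round(e,4))
E
python3 m.py
```

```text
top quad [[343.9, 191.9], [395.8, 194.2], [391.9, 233.8], [341.1, 232.1]]
side quad [[347.6, 157.4], [397.9, 172.1], [377.9, 201.1], [335.9, 170.4]]
red [40, 12, 8, 9, 56] [288.61 200.77]
red [18, 7, 13, 15, 145] [314.54 219.05]
red top@z.13 [0.593 0.118 0.13 ] tri [0.5944 0.119  0.1168] [0.0002 0.0002]
yellow [25, 16, 9, 8, 57] [273.93 204.47]
yellow [13, 21, 12, 15, 147] [308.86 233.03]
yellow top@z.13 [0.579  0.1748 0.13  ] tri [0.5814 0.1769 0.1152] [0.0014 0.0014]
blue [10, 20, 8, 7, 46] [258.87 207.91]
blue [8, 37, 12, 14, 110] [303.65 247.33]
blue top@z.13 [0.566  0.2331 0.13  ] tri [0.5674 0.235  0.1183] [0.0007 0.0007]
```

```bash
cat > fit.py <<'E'
from m import *
from scipy.optimize import least_squares
c,s_=np.cos(np.radians(25)),np.sin(np.radians(25))
def face(x,y,n=0): # well frame -> meter frame
    return np.array([x*c-n*s_, y, .115+x*s_+n*c])
def W(p,m):
    a=p[2];return np.array([p[0]+np.cos(a)*m[0]-np.sin(a)*m[1],p[1]+np.sin(a)*m[0]+np.cos(a)*m[1],m[2]])
M=[face(.095,.1),face(.095,-.1),face(-.075,-.1),face(-.075,.1)]
if __name__=="__main__":
    Q1=q[[0,1,2,3]]
    Q2=q2
    # side: top-left(347,157)?, assign by best over cyclic
    def order(s,qq,p0):
        return np.array([qq[np.argmin(np.linalg.norm(qq-proj(s,W(p0,m)),axis=1))] for m in M])
    p0=[.58,-.13,0]
    f=lambda p:np.concatenate([(proj(st,W(p,m))-u) for m,u in zip(M,Q1)])
    r=least_squares(f,p0); print("top",r.x.round(4),r.fun.round(1))
    Q2=order(ss,q2,r.x)
    g=lambda p:np.concatenate([(proj(ss,W(p,m))-u) for m,u in zip(M,Q2)])
    r2=least_squares(g,r.x); print("side",r2.x.round(4),r2.fun.round(1))
    r3=least_squares(lambda p:np.r_[f(p),g(p)],r.x);p=r3.x;print("both",p.round(4))
    for n,m in dict(knob=face(-.035,0,.028),knobtop=face(-.035,0,.048),pivot=face(.07,0,.008),well=face(0,0)).items():
        print(n,W(p,m).round(4),proj(st,W(p,m)).round(1),proj(ss,W(p,m)).round(1))
E
python3 fit.py|tail -7
```

```text
top [ 0.5343 -0.189  -0.0438] [-0.5 -0.3  0.5 -0.5 -0.   0.6  0.   0.3]
side [ 0.5373 -0.1672  0.0862] [ -1.9   4.6   4.8 -10.2  -5.1   0.5   2.1   3. ]
both [ 0.5376 -0.1827  0.0161]
knob [ 0.494  -0.1834  0.1256] [366.9 226. ] [382.1 173.4]
knobtop [ 0.4856 -0.1835  0.1437] [367.5 228.1] [385.1 169.3]
pivot [ 0.5977 -0.1817  0.1518] [366.7 198.6] [353.3 160. ]
well [ 0.5376 -0.1827  0.115 ] [366.2 214.9] [369.3 173.2]
```

```bash
python3 - <<'E'|tail -6
from fit import *
p=[.5343,-.189,-.0438]
for n,m in dict(knob=face(-.035,0,.028),knobtop=face(-.035,0,.048),pivot=face(.07,0,.008),well=face(0,0)).items():
        print(n,W(p,m).round(4),proj(st,W(p,m)).round(1),proj(ss,W(p,m)).round(1))
b=ss["pixels"].copy()
for m in M: cv2.circle(b,tuple(proj(ss,W(p,m)).round().astype(int).tolist()),1,(0,0,255),-1)
cv2.imwrite('pics/chk.png',cv2.resize(b[130:220,320:420],None,fx=6,fy=6,interpolation=cv2.INTER_CUBIC))
E
```

```text
blue [8, 37, 12, 14, 112] [303.61 247.21]
blue top@z.13 [0.566  0.2331 0.13  ] tri [0.5675 0.235  0.1187] [0.0007 0.0007]
knob [ 0.4908 -0.1871  0.1256] [367.9 226.9] [383.3 173.1]
knobtop [ 0.4823 -0.1867  0.1437] [368.4 229. ] [386.3 169.1]
pivot [ 0.5943 -0.1916  0.1518] [369.3 199.5] [355.3 158.9]
well [ 0.5343 -0.189   0.115 ] [367.8 215.7] [370.9 172.5]
```

View pics/chk.png

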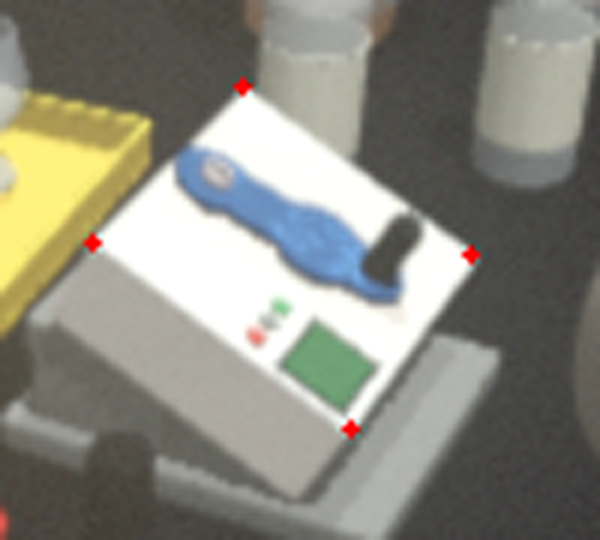

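```bash
cat > g.py <<'E'
from h import *
from scipy.spatial.transform import Rotation as R, Slerp
c,s_=np.cos(np.radians(25)),np.sin(np.radians(25))
P=[.5343,-.189,-.0438]
def face(x,y,n=0): return np.array([x*c-n*s_, y, .115+x*s_+n*c])
def W(m,p=P):
    a=p[2];return np.array([p[0]+np.cos(a)*m[0]-np.sin(a)*m[1],p[1]+np.sin(a)*m[0]+np.cos(a)*m[1],m[2]])
Rw=R.from_euler('z',P[2]).as_matrix()@np.array([[c,0,-s_],[0,1,0],[s_,0,c]])
def knob(a,n): return W(face(.07-.105*np.cos(a),-.105*np.sin(a),n))
def knobR(a): # tool x=-r,y=t,z=-n
    r=np.array([-np.cos(a),-np.sin(a),0]);t=np.array([np.sin(a),-np.cos(a),0]);n=np.array([0,0,1.])
    return Rw@np.c_[-r,t,-n]
def cur():
    from plant import bot
    s=bot.state(); return s,np.array(s["eef_pos"]),R.from_euler('xyz',s["orientation"])
def rows(p1,R1,N,p0=None,R0=None):
    if p0 is None: _,p0,R0=cur()
    R1=R.from_matrix(R1) if not hasattr(R1,'as_matrix') else R1
    d=(R0.inv()*R1).as_rotvec()
    p=p0;Q=R0
    for i in range(N):
        pn=p0+(np.array(p1)-p0)*(i+1)/N
        print("{:.0f} {:.0f} {:.0f}".format(*(Q.inv().apply(pn-p)*1000)),'|',(d/N).round(3).tolist()); p=p+ (pn-p);Q=Q*R.from_rotvec(d/N)
    return
E
python3 - <<'E'
from g import *
from plant import optics
st=optics.snapshot("top");ss=optics.snapshot("side")
for a in (0,.1,.15,.2): print(a,proj(st,knob(a,.048)).round(1),proj(ss,knob(a,.048)).round(1))
for s,r in ((st,(360,215,380,240)),(ss,(375,160,400,185))):
    im=s["pixels"][r[1]:r[3],r[0]:r[2]]; m=(im.max(2)<90); ys,xs=np.nonzero(m); print(len(xs),xs.mean()+r[0],ys.mean()+r[1],xs.min()+r[0],xs.max()+r[0],ys.min()+r[1],ys.max()+r[1])
for a in(.1,.15): print(proj(st,knob(a,.028)).round(1),proj(ss,knob(a,.028)).round(1))
rows(knob(.13,.11),knobR(.13),20)
E
```

```text
0 [368.4 229. ] [386.3 169.1]
0.1 [371.1 229. ] [387.3 167.6]
0.15 [372.5 228.9] [387.7 166.7]
0.2 [373.9 228.7] [388.  165.9]
25 372.2 226.44 370 374 224 229
181 392.43093922651934 169.44751381215468 381 399 160 184
[370.6 226.9] [384.3 171.6]
[372.  226.8] [384.7 170.7]
-25 -26 1 | [-0.029, 0.004, 0.129]
-28 -23 1 | [-0.029, 0.004, 0.129]
-31 -19 -0 | [-0.029, 0.004, 0.129]
-33 -15 -1 | [-0.029, 0.004, 0.129]
-35 -10 -1 | [-0.029, 0.004, 0.129]
-36 -6 -2 | [-0.029, 0.004, 0.129]
-36 -1 -2 | [-0.029, 0.004, 0.129]
-36 4 -2 | [-0.029, 0.004, 0.129]
-35 8 -2 | [-0.029, 0.004, 0.129]
-34 13 -2 | [-0.029, 0.004, 0.129]
-32 17 -1 | [-0.029, 0.004, 0.129]
-29 21 -1 | [-0.029, 0.004, 0.129]
-26 25 -0 | [-0.029, 0.004, 0.129]
-23 28 0 | [-0.029, 0.004, 0.129]
-19 31 1 | [-0.029, 0.004, 0.129]
-15 33 2 | [-0.029, 0.004, 0.129]
-11 34 3 | [-0.029, 0.004, 0.129]
-6 35 4 | [-0.029, 0.004, 0.129]
-2 36 5 | [-0.029, 0.004, 0.129]
3 36 6 | [-0.029, 0.004, 0.129]
```

Call:
apply_moves(
  plan=[
    {"dx": -25,"dy": -26,"dz": -1,"ax": -0.029,"ay": 0.004,"az": 0.129},
    {"dx": -28,"dy": -23,"dz": 0,"ax": -0.029,"ay": 0.004,"az": 0.129},
    {"dx": -31,"dy": -19,"dz": 0,"ax": -0.029,"ay": 0.004,"az": 0.129},
    {"dx": -33,"dy": -15,"dz": -1,"ax": -0.029,"ay": 0.004,"az": 0.129},
    {"dx": -35,"dy": -10,"dz": -1,"ax": -0.029,"ay": 0.004,"az": 0.129},
  ],
)

```text
schema error: expected keys dx, dy, dz, ax, ay, az, claw
```

Call:
apply_moves(
  plan=[
    {"dx": -36,"dy": -6,"dz": -2,"ax": -0.029,"ay": 0.004,"az": 0.129},
    {"dx": -36,"dy": -1,"dz": -2,"ax": -0.029,"ay": 0.004,"az": 0.129},
    {"dx": -36,"dy": 4,"dz": -2,"ax": -0.029,"ay": 0.004,"az": 0.129},
    {"dx": -35,"dy": 8,"dz": -2,"ax": -0.029,"ay": 0.004,"az": 0.129},
    {"dx": -34,"dy": 13,"dz": -2,"ax": -0.029,"ay": 0.004,"az": 0.129},
  ],
)

```text
schema error: expected keys dx, dy, dz, ax, ay, az, claw
```

Run:
```python
from g import *
s,p,Q=cur(); print(s["clock"],p.round(3),Q.as_matrix().round(2).tolist(),s["joint_pos"].round(2))
rows(knob(.13,.11),knobR(.13),12)
```

```text
0.55 [0.212 0.48  0.227] [[-0.91, 0.4, 0.0], [0.4, 0.91, 0.0], [-0.0, 0.0, -1.0]] [ 1.01  0.34  1.52 -0.    1.28 -0.15]
-41 -44 2 | [-0.049, 0.006, 0.215]
-50 -34 0 | [-0.049, 0.006, 0.215]
-56 -22 -2 | [-0.049, 0.006, 0.215]
-59 -10 -3 | [-0.049, 0.006, 0.215]
-60 3 -3 | [-0.049, 0.006, 0.215]
-58 16 -3 | [-0.049, 0.006, 0.215]
-53 28 -2 | [-0.049, 0.006, 0.215]
-46 39 -1 | [-0.049, 0.006, 0.215]
-36 48 1 | [-0.049, 0.006, 0.215]
-25 55 3 | [-0.049, 0.006, 0.215]
-13 59 6 | [-0.049, 0.006, 0.215]
-0 60 9 | [-0.049, 0.006, 0.215]
```

All keys are needed, so I include the claw. Opening 60 mm for the knob.

Call:
apply_moves(
  plan=[
    {"dx": -25,"dy": -26,"dz": -1,"ax": -0.029,"ay": 0.004,"az": 0.129,"claw": 50},
    {"dx": -28,"dy": -23,"dz": 0,"ax": -0.029,"ay": 0.004,"az": 0.129,"claw": 50},
    {"dx": -31,"dy": -19,"dz": 0,"ax": -0.029,"ay": 0.004,"az": 0.129,"claw": 50},
    {"dx": -33,"dy": -15,"dz": -1,"ax": -0.029,"ay": 0.004,"az": 0.129,"claw": 50},
    {"dx": -35,"dy": -10,"dz": -1,"ax": -0.029,"ay": 0.004,"az": 0.129,"claw": 50},
  ],
)

```text
clock: 1.05
eef_pos: [0.274, 0.3086, 0.2227]
orientation: [3.011, -0.064, 2.079]
force: [0.5, -0.3, 0.9]
width: 0.056
```

Call:
apply_moves(
  plan=[
    {"dx": -36,"dy": -6,"dz": -2,"ax": -0.029,"ay": 0.004,"az": 0.129,"claw": 50},
    {"dx": -36,"dy": -1,"dz": -2,"ax": -0.029,"ay": 0.004,"az": 0.129,"claw": 50},
    {"dx": -36,"dy": 4,"dz": -2,"ax": -0.029,"ay": 0.004,"az": 0.129,"claw": 50},
    {"dx": -35,"dy": 8,"dz": -2,"ax": -0.029,"ay": 0.004,"az": 0.129,"claw": 50},
    {"dx": -34,"dy": 13,"dz": -2,"ax": -0.029,"ay": 0.004,"az": 0.129,"claw": 50},
  ],
)

```text
clock: 1.55
eef_pos: [0.3359, 0.1383, 0.2166]
orientation: [2.945, -0.193, 1.441]
force: [0.8, 0.3, -0.3]
width: 0.0496
```

Run:
```python
from g import *
s,p,Q=cur(); print(s["clock"],p.round(3),Q.as_matrix().round(2).tolist(),s["joint_pos"].round(2),s["width"])
rows(knob(.15,.11),knobR(.15),10)
```

```text
1.55 [0.336 0.138 0.217] [[0.13, 0.97, 0.22], [0.97, -0.16, 0.16], [0.19, 0.19, -0.96]] [ 0.04 -0.11  2.12  0.19  0.91  0.09] 0.04964378811616365
-32 17 -1 | [-0.03, 0.003, 0.127]
-29 21 -1 | [-0.03, 0.003, 0.127]
-27 24 -0 | [-0.03, 0.003, 0.127]
-23 28 0 | [-0.03, 0.003, 0.127]
-20 30 1 | [-0.03, 0.003, 0.127]
-16 32 2 | [-0.03, 0.003, 0.127]
-11 34 3 | [-0.03, 0.003, 0.127]
-7 35 4 | [-0.03, 0.003, 0.127]
-2 36 5 | [-0.03, 0.003, 0.127]
2 35 6 | [-0.03, 0.003, 0.127]
```

Call:
apply_moves(
  plan=[
    {"dx": -32,"dy": 17,"dz": -1,"ax": -0.03,"ay": 0.003,"az": 0.127,"claw": 50},
    {"dx": -29,"dy": 21,"dz": -1,"ax": -0.03,"ay": 0.003,"az": 0.127,"claw": 50},
    {"dx": -27,"dy": 24,"dz": 0,"ax": -0.03,"ay": 0.003,"az": 0.127,"claw": 50},
    {"dx": -23,"dy": 28,"dz": 0,"ax": -0.03,"ay": 0.003,"az": 0.127,"claw": 50},
    {"dx": -20,"dy": 30,"dz": 1,"ax": -0.03,"ay": 0.003,"az": 0.127,"claw": 50},
  ],
)

```text
clock: 2.05
eef_pos: [0.3967, -0.032, 0.2089]
orientation: [2.962, -0.331, 0.798]
force: [0.1, 0.1, -0.1]
width: 0.0499
```

Call:
apply_moves(
  plan=[
    {"dx": -16,"dy": 32,"dz": 2,"ax": -0.03,"ay": 0.003,"az": 0.127,"claw": 50},
    {"dx": -11,"dy": 34,"dz": 3,"ax": -0.03,"ay": 0.003,"az": 0.127,"claw": 50},
    {"dx": -7,"dy": 35,"dz": 4,"ax": -0.03,"ay": 0.003,"az": 0.127,"claw": 50},
    {"dx": -2,"dy": 36,"dz": 5,"ax": -0.03,"ay": 0.003,"az": 0.127,"claw": 50},
    {"dx": 2,"dy": 35,"dz": 6,"ax": -0.03,"ay": 0.003,"az": 0.127,"claw": 50},
  ],
)

```text
clock: 2.55
eef_pos: [0.4574, -0.2007, 0.2015]
orientation: [3.068, -0.429, 0.121]
force: [0.4, 0.1, 0.5]
width: 0.0501
```

Run:
```python
from g import *
from plant import optics
s,p,Q=cur(); print(s["clock"],p.round(3),s["joint_pos"].round(2),s["width"])
w=optics.snapshot("wrist"); im=w["pixels"].copy()
for a in (.1,.15,.2): print(a,proj(w,knob(a,.048)).round(1),proj(w,knob(a,.008)).round(1))
print(proj(w,W(face(.07,0,.008))).round(1), proj(w,W(face(-.075,.1))).round(1))
cv2.imwrite("pics/w1.png",im)
rows(knob(.15,.11),knobR(.15),1)
```

```text
2.55 [ 0.457 -0.201  0.202] [-0.74  0.13  1.98  0.41  0.73  0.46] 0.050054672304522436
0.1 [313.5 215.8] [314.2 199.3]
0.15 [321.5 215.9] [321.  199.4]
0.2 [329.5 215.7] [327.9 199.2]
[320.9  51.5] [170.4 225.4]
-3 -4 0 | [0.01, -0.0, -0.008]
```

View pics/w1.png

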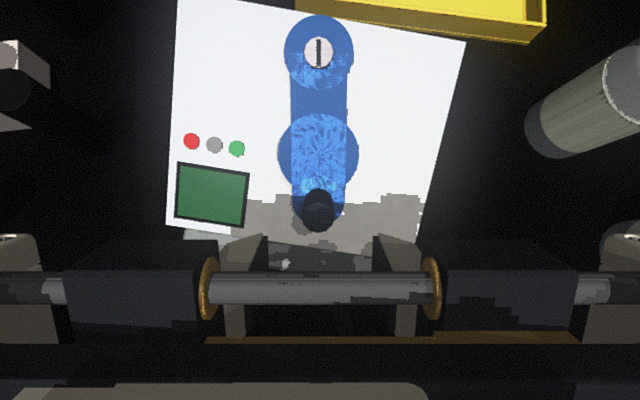

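Call:
apply_moves(
  plan=[
    {"dx": -3,"dy": -5,"dz": 20,"ax": 0.01,"ay": 0,"az": -0.008,"claw": 50},
    {"dx": 0,"dy": 0,"dz": 24,"ax": 0,"ay": 0,"az": 0,"claw": 50},
    {"dx": 0,"dy": 0,"dz": 24,"ax": 0,"ay": 0,"az": 0,"claw": 50},
    {"dx": 0,"dy": 0,"dz": 14,"ax": 0,"ay": 0,"az": 0,"claw": 50},
    {"dx": 0,"dy": 0,"dz": 8,"ax": 0,"ay": 0,"az": 0,"claw": 40},
  ],
)

```text
clock: 3.1
eef_pos: [0.4917, -0.1952, 0.117]
orientation: [3.074, -0.427, 0.136]
force: [0.0, 0.4, 0.5]
width: 0.0457
```

Call:
apply_moves(
  newtons=5,
  plan=[
    {"dx": 0,"dy": 0,"dz": 0,"ax": 0,"ay": 0,"az": 0,"claw": 26},
    {"dx": 0,"dy": 0,"dz": 0,"ax": 0,"ay": 0,"az": 0,"claw": 26},
    {"dx": 0,"dy": 0,"dz": 0,"ax": 0,"ay": 0,"az": 0,"claw": 26},
    {"dx": 0,"dy": 0,"dz": 0,"ax": 0,"ay": 0,"az": 0,"claw": 26},
  ],
)

```text
clock: 3.5
eef_pos: [0.4919, -0.1961, 0.1191]
orientation: [3.072, -0.429, 0.136]
force: [-0.3, -1.6, -0.2]
width: 0.026
```

Run:
```python
from g import *
from plant import optics
s,p,Q=cur(); print(s["clock"],p.round(4),s["width"],s["force"].round(1))
for a in (.1,.15): print((Q.inv().apply(knob(a,.018)-p)*1000).round(1),(Q.inv()*R.from_matrix(knobR(a))).as_rotvec().round(3))
w=optics.snapshot("wrist"); cv2.imwrite("pics/w2.png",w["pixels"])
```

```text
3.5 [ 0.4919 -0.1961  0.1191] 0.026031077473442462 [-0.3 -1.6 -0.2]
[1.7 1.8 3.4] [-0.006  0.001  0.063]
[1.5 7.1 3.4] [-0.006  0.001  0.013]
```

View pics/w2.png

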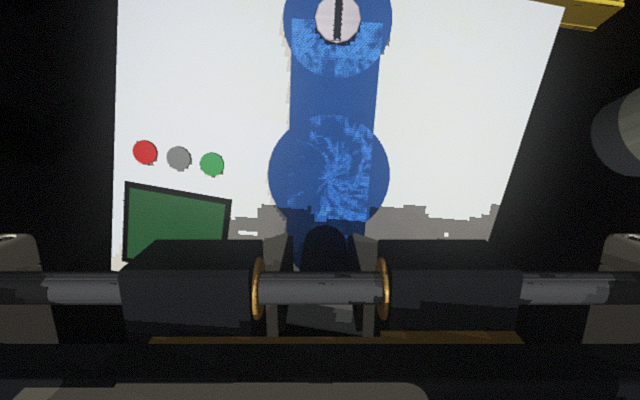

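Call:
apply_moves(
  plan=[
    {"dx": 1,"dy": 5,"dz": 0,"ax": 0,"ay": 0,"az": 0,"claw": 26},
    {"dx": 0.5,"dy": 8.4,"dz": 0,"ax": 0,"ay": 0,"az": -0.08,"claw": 26},
    {"dx": 0.4,"dy": 8.4,"dz": 0,"ax": 0,"ay": 0,"az": -0.08,"claw": 26},
    {"dx": 0.4,"dy": 8.4,"dz": 0,"ax": 0,"ay": 0,"az": -0.08,"claw": 26},
    {"dx": 0.4,"dy": 8.4,"dz": 0,"ax": 0,"ay": 0,"az": -0.08,"claw": 26},
  ],
)

```text
clock: 4.05
eef_pos: [0.5014, -0.2325, 0.1232]
orientation: [2.936, -0.383, 0.484]
force: [-0.7, 1.3, -0.6]
width: 0.0261
```

Run:
```python
from g import *
from plant import optics
s,p,Q=cur(); print(s["clock"],p.round(4),s["width"],s["force"].round(1),s["joint_pos"].round(2))
m=(Rw.T@(p-W(face(.07,0,0))))*1000; print(m.round(1),np.hypot(m[0],m[1]),np.arctan2(-m[1],-m[0]))
for a in (.4,.45,.5): print(a,(Q.inv().apply(knob(a,.018)-p)*1000).round(1),(Q.inv()*R.from_matrix(knobR(a))).as_rotvec().round(3))
w=optics.snapshot("wrist"); cv2.imwrite("pics/w3.png",w["pixels"])
```

```text
4.05 [ 0.5014 -0.2325  0.1232] 0.026141405342378216 [-0.7  1.3 -0.6] [-0.73  0.35  1.95  0.53  0.57 -0.01]
[-94.6 -44.9  20.5] 104.73238591901871 0.44315697013264965
0.4 [ 0.  -4.5  2.5] [-0.009  0.001  0.086]
0.45 [-0.3  0.7  2.5] [-0.009  0.     0.036]
0.5 [-0.4  6.   2.4] [-0.009  0.    -0.014]
```

View pics/w3.png

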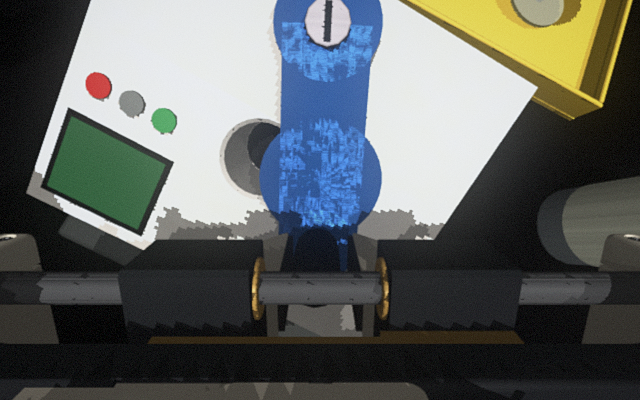

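Call:
apply_moves(
  plan=[
    {"dx": 0.5,"dy": 10.5,"dz": 0,"ax": 0,"ay": 0,"az": -0.1,"claw": 26},
    {"dx": 0.5,"dy": 10.5,"dz": 0,"ax": 0,"ay": 0,"az": -0.1,"claw": 26},
    {"dx": 0.5,"dy": 10.5,"dz": 0,"ax": 0,"ay": 0,"az": -0.1,"claw": 26},
    {"dx": 0.5,"dy": 10.5,"dz": 0,"ax": 0,"ay": 0,"az": -0.1,"claw": 26},
    {"dx": 0.5,"dy": 10.5,"dz": 0,"ax": 0,"ay": 0,"az": -0.1,"claw": 26},
  ],
)

```text
clock: 4.6
eef_pos: [0.5313, -0.2727, 0.1374]
orientation: [2.779, -0.239, 0.987]
force: [-1.4, 0.8, 0.5]
width: 0.026
```

```bash
cat > a.py <<'E'
from g import *
s,p,Q=cur(); print(s["clock"],p.round(4),s["width"],s["force"].round(1),s["joint_pos"].round(2))
m=(Rw.T@(p-W(face(.07,0,0))))*1000; a=np.arctan2(-m[1],-m[0]); print(m.round(1),np.hypot(m[0],m[1]),a, (Q.inv()*R.from_matrix(knobR(a))).as_rotvec().round(3))
E
python3 a.py
```

```text
4.6 [ 0.5313 -0.2727  0.1374] 0.025961953072273114 [-1.4  0.8  0.5] [-0.75  0.4   1.81  0.47  0.66 -0.46]
[-59.9 -83.7  20. ] 102.93550485315181 0.9497810574065584 [-0.008 -0.004  0.035]
```

Call:
apply_moves(
  plan=[
    {"dx": 0,"dy": 10.5,"dz": 0,"ax": 0,"ay": 0,"az": -0.1,"claw": 26},
    {"dx": 0,"dy": 10.5,"dz": 0,"ax": 0,"ay": 0,"az": -0.1,"claw": 26},
    {"dx": 0.2,"dy": 10.5,"dz": 0,"ax": 0,"ay": 0,"az": -0.1,"claw": 26},
    {"dx": 0.3,"dy": 10.5,"dz": 0,"ax": 0,"ay": 0,"az": -0.1,"claw": 26},
    {"dx": 0.4,"dy": 10.5,"dz": 0,"ax": 0,"ay": 0,"az": -0.1,"claw": 26},
  ],
)

```text
clock: 5.1
eef_pos: [0.5745, -0.2932, 0.1577]
orientation: [2.712, -0.043, 1.452]
force: [-1.3, 0.8, 0.1]
width: 0.0261
```

Call:
apply_moves(
  plan=[
    {"dx": 0.2,"dy": 6.3,"dz": 0,"ax": 0,"ay": 0,"az": -0.06,"claw": 26},
    {"dx": 0.2,"dy": 4.2,"dz": 0,"ax": 0,"ay": 0,"az": -0.04,"claw": 26},
    {"dx": 0.1,"dy": 3.2,"dz": 0,"ax": 0,"ay": 0,"az": -0.03,"claw": 26},
  ],
)

```text
clock: 5.4
eef_pos: [0.5871, -0.2942, 0.1635]
orientation: [2.709, 0.012, 1.569]
force: [-1.2, -0.7, 0.1]
width: 0.0257
```

```bash
python3 a.py
python3 - <<'E'
from plant import optics
import cv2
w=optics.snapshot("wrist"); cv2.imwrite("pics/w4.png",w["pixels"])
E
```

```text
5.4 [ 0.5871 -0.2942  0.1635] 0.025692645584177106 [-1.2 -0.7  0.1] [-0.71  0.46  1.62  0.39  0.76 -0.96]
[   2.5 -102.8   19.7] 102.79013517087392 1.5949342506965307 [-0.003 -0.007  0.019]
```

View pics/w4.png

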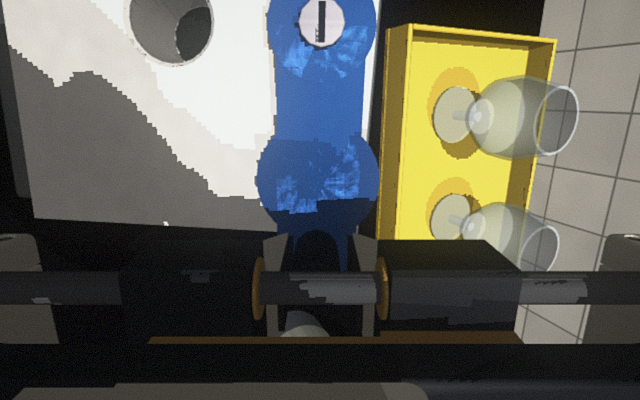

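Call:
apply_moves(
  plan=[
    {"dx": 0.1,"dy": 3,"dz": 0,"ax": 0,"ay": 0,"az": -0.03,"claw": 26},
    {"dx": 0.1,"dy": 3,"dz": 0,"ax": 0,"ay": 0,"az": -0.03,"claw": 26},
    {"dx": 0,"dy": 2,"dz": 0,"ax": 0,"ay": 0,"az": 0,"claw": 26},
  ],
)

```text
clock: 5.75
eef_pos: [0.5928, -0.2935, 0.1659]
orientation: [2.714, 0.037, 1.625]
force: [-10.5, -2.0, 1.9]
width: 0.0289
```

Call:
apply_moves(
  plan=[
    {"dx": 0,"dy": 1.5,"dz": 0,"ax": 0,"ay": 0,"az": 0,"claw": 26},
    {"dx": 0,"dy": 0,"dz": 0,"ax": 0,"ay": 0,"az": 0,"claw": 26},
  ],
)

```text
clock: 5.95
eef_pos: [0.5939, -0.2935, 0.1664]
orientation: [2.714, 0.036, 1.624]
force: [-11.3, -2.3, 0.5]
width: 0.031
```

```bash
python3 a.py
```

```text
5.95 [ 0.5939 -0.2935  0.1664] 0.030969557345298628 [-11.3  -2.3   0.5] [-0.7   0.46  1.6   0.38  0.78 -1.  ]
[   9.8 -101.8   19.5] 102.25759906331982 1.6671388082511036 [-0.007 -0.008  0.007]
```

Call:
apply_moves(
  plan=[
    {"dx": 0,"dy": 0,"dz": 0,"ax": 0,"ay": 0,"az": 0,"claw": 50},
    {"dx": 0,"dy": 0,"dz": 0,"ax": 0,"ay": 0,"az": 0,"claw": 50},
    {"dx": 0,"dy": 0,"dz": 0,"ax": 0,"ay": 0,"az": 0,"claw": 50},
    {"dx": 0,"dy": 0,"dz": -15,"ax": 0,"ay": 0,"az": 0,"claw": 50},
    {"dx": 0,"dy": 0,"dz": -40,"ax": 0,"ay": 0,"az": 0,"claw": 50},
  ],
)

```text
clock: 6.45
eef_pos: [0.5717, -0.2916, 0.2153]
orientation: [2.714, 0.032, 1.624]
force: [0.0, -0.0, 0.3]
width: 0.0499
```

Call:
apply_moves(
  plan=[
    {"dx": 0,"dy": 0,"dz": -40,"ax": 0,"ay": 0,"az": 0,"claw": 60},
    {"dx": 0,"dy": 0,"dz": -20,"ax": 0,"ay": 0,"az": 0,"claw": 60},
  ],
)

```text
clock: 6.65
eef_pos: [0.5473, -0.2928, 0.2768]
orientation: [2.706, 0.041, 1.622]
force: [-0.2, -0.3, 0.1]
width: 0.0588
```

```bash
python3 a.py
python3 - <<'E'
from plant import optics
from g import *
w=optics.snapshot("wrist"); cv2.imwrite("pics/w5.png",w["pixels"])
print(proj(w,W(face(0,0))).round(1),proj(w,W(face(.07,0,.008))).round(1),[proj(w,W(face(x,y))).round(1).tolist() for x,y in((.095,.1),(.095,-.1),(-.075,-.1))])
for a in (1.6,1.65): print(proj(w,knob(a,.048)))
t=optics.snapshot("top");cv2.imwrite("pics/t5.png",cv2.resize(t["pixels"][160:260,230:420],None,fx=4,fy=4,interpolation=2))
E
```

```text
6.65 [ 0.5473 -0.2928  0.2768] 0.05880938905665317 [-0.2 -0.3  0.1] [-0.76  0.29  1.55  0.34  1.   -0.96]
[  14.3 -103.1  139.3] 104.06537032278239 1.7081866274095066 [ 0.002 -0.003 -0.034]
[225.3  49.2] [314.6  57.8] [[363.4, -86.0], [332.2, 185.7], [132.7, 165.8]]
[303.99147998 204.25337295]
[311.15892221 204.58094011]
```

View pics/w5.png

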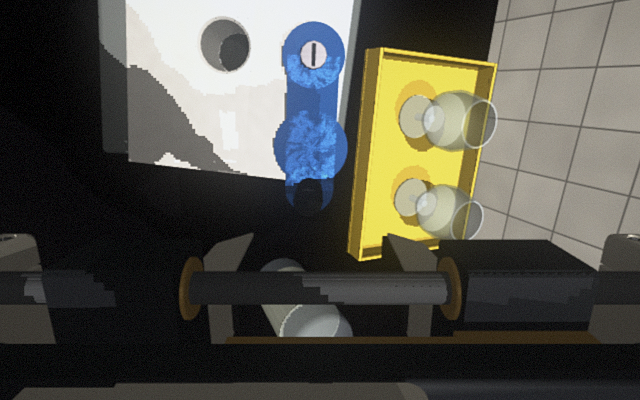

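View pics/t5.png

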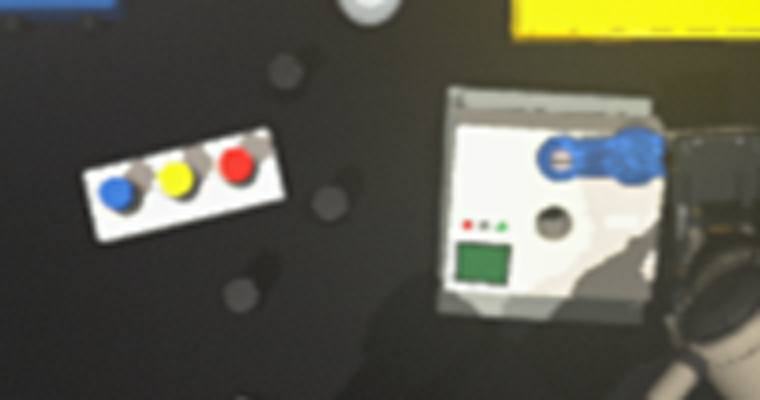

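Run:
```python
from g import *
Rins=Rw@np.array([[0,1,0],[1,0,0],[0,0,-1]]).T
pv=W(face(0,-.075,.14)); rows(pv,Rins,3)
```

```text
12 -27 -0 | [0.001, -0.0, 0.035]
11 -28 -0 | [0.001, -0.0, 0.035]
10 -28 -0 | [0.001, -0.0, 0.035]
```

Call:
apply_moves(
  plan=[
    {"dx": 12,"dy": -27,"dz": 0,"ax": 0,"ay": 0,"az": 0.035,"claw": 60},
    {"dx": 11,"dy": -28,"dz": 0,"ax": 0,"ay": 0,"az": 0.035,"claw": 60},
    {"dx": 10,"dy": -28,"dz": 0,"ax": 0,"ay": 0,"az": 0.035,"claw": 60},
    {"dx": 0,"dy": 0,"dz": 0,"ax": 0,"ay": 0,"az": 0,"claw": 60},
    {"dx": 0,"dy": 0,"dz": 0,"ax": 0,"ay": 0,"az": 0,"claw": 60},
  ],
)

```text
clock: 7.25
eef_pos: [0.4716, -0.2615, 0.2363]
orientation: [2.708, -0.007, 1.527]
force: [-0.4, -0.8, -0.0]
width: 0.0597
```

Run:
```python
from plant import optics
from g import *
w=optics.snapshot("wrist"); cv2.imwrite("pics/w6.png",w["pixels"])
print(proj(w,W(face(0,0))).round(1),proj(w,W(face(.07,0,.008))).round(1),[proj(w,W(face(x,y))).round(1).tolist() for x,y in((.095,.1),(.095,-.1),(-.075,-.1),(-.075,.1))])
_,p,Q=cur();print(p.round(4))
Rr=np.array([[0,0,0]])
az=.227;y=np.array([np.cos(az),np.sin(az),0]);z=np.array([0,0,-1.]);Rk=np.c_[np.cross(y,z),y,z]
rows([.594,.119,.25],Rk,8)
```

```text
[323.2  97.8] [413.8  97.2] [[454.6, -46.7], [432.9, 217.1], [237.2, 217.7], [219.3, -45.3]]
[ 0.4722 -0.2619  0.2368]
48 12 4 | [0.054, 0.007, -0.033]
48 14 4 | [0.054, 0.007, -0.033]
47 16 3 | [0.054, 0.007, -0.033]
47 18 3 | [0.054, 0.007, -0.033]
46 20 2 | [0.054, 0.007, -0.033]
45 21 1 | [0.054, 0.007, -0.033]
45 23 0 | [0.054, 0.007, -0.033]
44 24 -1 | [0.054, 0.007, -0.033]
```

View pics/w6.png

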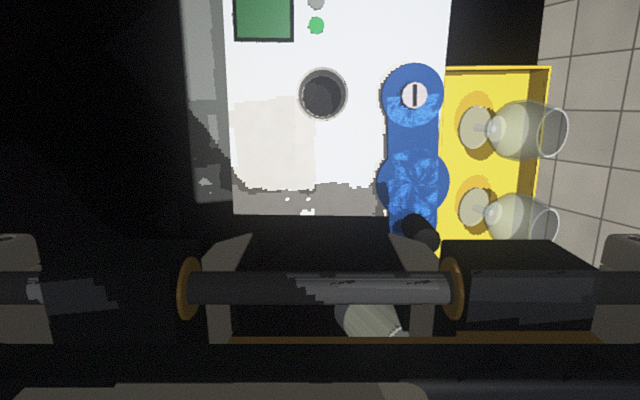

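Run:
```python
from g import *
im=cv2.imread('pics/w6.png')[55:135,285:365]
big=cv2.resize(im,None,fx=4,fy=4,interpolation=2)
m=(big.max(2)<170).astype(np.uint8)
cs,_=cv2.findContours(m,cv2.RETR_EXTERNAL,cv2.CHAIN_APPROX_NONE)
for c_ in cs:
    if cv2.contourArea(c_)>3000:
        e=cv2.fitEllipse(cv2.convexHull(c_)); print(np.array(e[0])/4+[285,55],np.array(e[1])/4)
```

```text
[322.6783905   94.05958557] [48.08765411 49.90500641]
```

Call:
apply_moves(
  plan=[
    {"dx": 48,"dy": 12,"dz": 4,"ax": 0.054,"ay": 0.007,"az": -0.033,"claw": 60},
    {"dx": 48,"dy": 14,"dz": 4,"ax": 0.054,"ay": 0.007,"az": -0.033,"claw": 60},
    {"dx": 47,"dy": 16,"dz": 3,"ax": 0.054,"ay": 0.007,"az": -0.033,"claw": 60},
    {"dx": 47,"dy": 18,"dz": 3,"ax": 0.054,"ay": 0.007,"az": -0.033,"claw": 60},
    {"dx": 46,"dy": 20,"dz": 2,"ax": 0.054,"ay": 0.007,"az": -0.033,"claw": 60},
  ],
)

```text
clock: 7.8
eef_pos: [0.5489, -0.0219, 0.246]
orientation: [2.979, 0.009, 1.696]
force: [0.9, -1.9, -0.1]
width: 0.0601
```

```bash
cat > rk.py <<'E'
from g import *
az=.227;y=np.array([np.cos(az),np.sin(az),0]);z=np.array([0,0,-1.]);Rk=np.c_[np.cross(y,z),y,z]
E
python3 - <<'E'
from rk import *
# stop short (tool -x by 60mm) for a look
rows(np.array([.594,.119,.25])-Rk[:,0]*.07,Rk,3)
E
```

```text
21 23 2 | [0.054, 0.006, -0.034]
21 24 1 | [0.054, 0.006, -0.034]
20 25 -0 | [0.054, 0.006, -0.034]
```

Call:
apply_moves(
  plan=[
    {"dx": 21,"dy": 23,"dz": 2,"ax": 0.054,"ay": 0.006,"az": -0.034,"claw": 60},
    {"dx": 21,"dy": 24,"dz": 1,"ax": 0.054,"ay": 0.006,"az": -0.034,"claw": 60},
    {"dx": 20,"dy": 25,"dz": 0,"ax": 0.054,"ay": 0.006,"az": -0.034,"claw": 60},
    {"dx": 0,"dy": 0,"dz": 0,"ax": 0,"ay": 0,"az": 0,"claw": 60},
    {"dx": 0,"dy": 0,"dz": 0,"ax": 0,"ay": 0,"az": 0,"claw": 60},
  ],
)

```text
clock: 8.3
eef_pos: [0.6093, 0.0495, 0.2485]
orientation: [-3.141, -0.002, 1.799]
force: [-0.6, 0.7, -0.6]
width: 0.0598
```

Run:
```python
from plant import optics
from rk import *
w=optics.snapshot("wrist"); cv2.imwrite("pics/w7.png",w["pixels"])
for n,q in dict(r=(.594,.119),y=(.580,.176),b=(.567,.234)).items(): print(n,proj(w,[*q,.13]).round(1))
rows(np.array([.594,.119,.20]),Rk,1); s,p,Q=cur();print(p,s["joint_pos"].round(2))
```

```text
r [320.5 102.4]
y [319.4  16.6]
b [320.  -81.6]
72 2 49 | [-0.0, -0.002, 0.0]
[0.60868965 0.04870291 0.24899163] [-0.05  0.49  1.23  0.    1.42 -0.27]
```

View pics/w7.png

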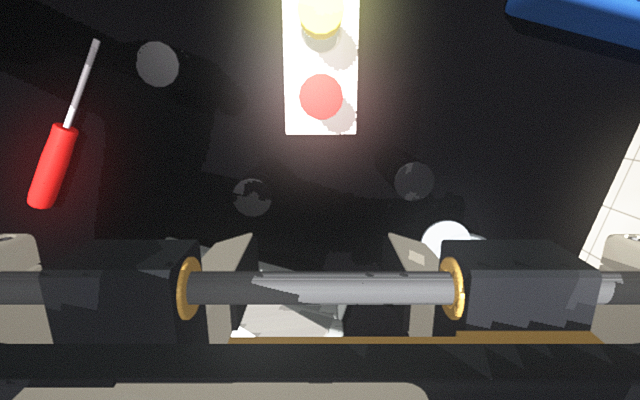

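Run:
```python
from plant import optics
from rk import *
w=optics.snapshot("wrist"); im=w["pixels"]
h=cv2.cvtColor(im,cv2.COLOR_BGR2HSV)[60:135,280:365]
m=((h[...,1]>140)&((h[...,0]<8)|(h[...,0]>172))&(h[...,2]>100)).astype(np.uint8)
k,l,st,cc=cv2.connectedComponentsWithStats(m); i=1+np.argmax(st[1:,4]); print(st[i],cc[i]+[280,60])
cs,_=cv2.findContours((l==i).astype(np.uint8),0,1);(x,y_),r=cv2.minEnclosingCircle(cs[0]);print(x+280,y_+60,r)
for v in (cc[i][1]+60,y_+60):
    q=onz(w,x+280,v,.13);print(q.round(4),(Rk.T@(q-[.594,.119,.13])*1000).round(1))
# rack near edge
for u in (285,320,355):
    col=im[120:150,u].astype(int).sum(1); g=np.abs(np.diff(col)); print(u,120+g.argmax()+.5, (Rk.T@(onz(w,u,120+g.argmax()+.5,.045)-[.594,.119,.045])*1000).round(1))
for v in (60,120):
    row=im[v].astype(int).min(1)>60; xs=np.nonzero(row[270:370])[0]+270; print(v,xs.min(),xs.max(), [(Rk.T@(onz(w,xx,v,.045)-[.594,.119,.045])*1000).round(1) for xx in(xs.min()-.5,xs.max()+.5)])
```

```text
Traceback (most recent call last):
ValueError: attempt to get argmax of an empty sequence
```

Saturation threshold was too high for the glare-lit cap; lowering it.

Run:
```python
from plant import optics
from rk import *
w=optics.snapshot("wrist"); im=w["pixels"]
h=cv2.cvtColor(im,cv2.COLOR_BGR2HSV)[60:135,280:365]; print(h[37,41])
m=((h[...,1]>90)&((h[...,0]<8)|(h[...,0]>172))&(h[...,2]>100)).astype(np.uint8)
k,l,st,cc=cv2.connectedComponentsWithStats(m); i=1+np.argmax(st[1:,4]); print(st[i],cc[i]+[280,60])
cs,_=cv2.findContours((l==i).astype(np.uint8),0,1);(x,y_),r=cv2.minEnclosingCircle(cs[0]);print(x+280,y_+60,r)
for v in (cc[i][1]+60,y_+60):
    q=onz(w,x+280,v,.13);print(q.round(4),(Rk.T@(q-[.594,.119,.13])*1000).round(1))
for u in (290,305,340,350):
    col=im[122:150,u].astype(int).sum(1); g=np.abs(np.diff(col)); print(u,122+g.argmax()+.5, (Rk.T@(onz(w,u,122+g.argmax()+.5,.045)-[.594,.119,.045])*1000).round(1))
for v in (50,125):
    row=im[v].astype(int).min(1)>100; xs=np.nonzero(row[270:370])[0]+270; print(v,xs.min(),xs.max(), [(Rk.T@(onz(w,xx,v,.045)-[.594,.119,.045])*1000).round(1) for xx in(xs.min()-.5,xs.max()+.5)])
```

```text
[  2  92 255]
[ 22  15  42  43 844] [327.05331754 101.10308057]
323.11538314819336 95.5887565612793 21.80325698852539
[0.5949 0.1191 0.13  ] [-0.1  0.9  0. ]
[0.594 0.123 0.13 ] [3.9 0.9 0. ]
290 133.5 [-31.5 -31.7   0. ]
305 133.5 [-31.5 -16.5   0. ]
340 132.5 [-30.6  18.7   0. ]
350 133.5 [-31.6  28.8   0. ]
50 270 359 [array([ 46.9, -49.3,   0. ]), array([46.8, 36.3,  0. ])]
125 282 357 [array([-23.1, -40. ,   0. ]), array([-23.2,  36.2,   0. ])]
```

Call:
apply_moves(
  plan=[
    {"dx": 37,"dy": 1,"dz": 10,"ax": 0,"ay": 0,"az": 0,"claw": 60},
    {"dx": 38,"dy": 1,"dz": 10,"ax": 0,"ay": 0,"az": 0,"claw": 60},
    {"dx": 0,"dy": 0,"dz": 30,"ax": 0,"ay": 0,"az": 0,"claw": 60},
    {"dx": 0,"dy": 0,"dz": 0,"ax": 0,"ay": 0,"az": 0,"claw": 60},
  ],
)

```text
clock: 8.85
eef_pos: [0.591, 0.1221, 0.1971]
orientation: [-3.136, -0.003, 1.798]
force: [0.0, 0.2, -1.2]
width: 0.0601
```

Run:
```python
from plant import optics
from rk import *
w=optics.snapshot("wrist"); cv2.imwrite("pics/w8.png",w["pixels"])
rows(np.array([.594,.119,.076])+Rk[:,0]*.003,Rk,1); s,p,Q=cur();print(p,s["joint_pos"].round(2))
```

```text
-0 2 123 | [-0.003, -0.002, -0.001]
[0.59221969 0.1214991  0.19912352] [ 0.07  0.51  1.33  0.    1.3  -0.15]
```

View pics/w8.png

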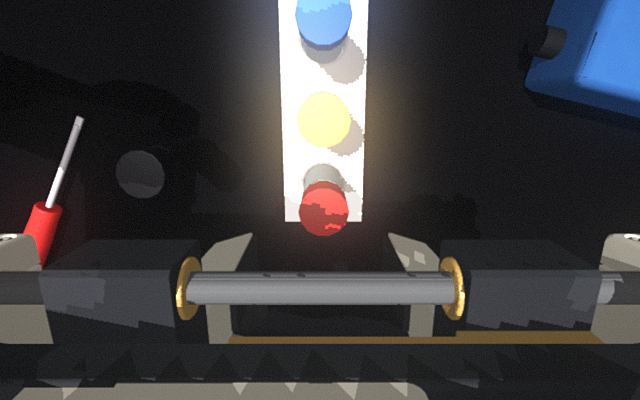

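Run:
```python
from plant import optics
from rk import *
w=optics.snapshot("wrist");_,p,Q=cur()
q=onz(w,324,208,.13);print(q,(Q.inv().apply(q-p)*1000).round(1),proj(w,p+[0,0,.13-p[2]]))
```

```text
[0.59429492 0.12518099 0.13      ] [ 3.5  1.8 70.5] [321.28537344 213.20674015]
```

Call:
apply_moves(
  plan=[
    {"dx": 1,"dy": 2,"dz": 40,"ax": 0,"ay": 0,"az": 0,"claw": 60},
    {"dx": 0,"dy": 0,"dz": 40,"ax": 0,"ay": 0,"az": 0,"claw": 60},
    {"dx": 0,"dy": 0,"dz": 28,"ax": 0,"ay": 0,"az": 0,"claw": 60},
    {"dx": 0,"dy": 0,"dz": 15,"ax": 0,"ay": 0,"az": 0,"claw": 60},
    {"dx": 0,"dy": 0,"dz": 0,"ax": 0,"ay": 0,"az": 0,"claw": 50},
  ],
)

```text
clock: 9.45
eef_pos: [0.5949, 0.1226, 0.0761]
orientation: [-3.14, -0.002, 1.796]
force: [-0.0, -0.1, -0.9]
width: 0.0559
```

Call:
apply_moves(
  newtons=15,
  plan=[
    {"dx": 0,"dy": 0,"dz": 0,"ax": 0,"ay": 0,"az": 0,"claw": 38},
    {"dx": 0,"dy": 0,"dz": 0,"ax": 0,"ay": 0,"az": 0,"claw": 30},
    {"dx": 0,"dy": 0,"dz": 0,"ax": 0,"ay": 0,"az": 0,"claw": 25},
    {"dx": 0,"dy": 0,"dz": 0,"ax": 0,"ay": 0,"az": 0,"claw": 25},
  ],
)

```text
clock: 9.85
eef_pos: [0.595, 0.1237, 0.0781]
orientation: [3.141, -0.002, 1.798]
force: [-3.7, -1.2, 6.9]
width: 0.0338
```

Run:
```python
from plant import optics
from rk import *
w=optics.snapshot("wrist"); cv2.imwrite("pics/w9.png",w["pixels"])
s,p,Q=cur();print(s["clock"],p,s["force"].round(1),s["width"],(Q.as_matrix()@[0,0,1]).round(3))
```

```text
9.9 [0.59503118 0.1237207  0.07808718] [-4.2 -1.6  6.8] 0.03380732367066863 [-0.     0.002 -1.   ]
```

View pics/w9.png

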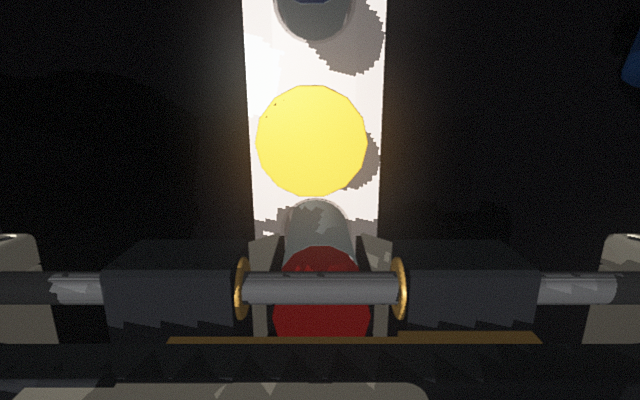

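Call:
apply_moves(
  plan=[
    {"dx": 0,"dy": 0,"dz": -5,"ax": 0,"ay": 0,"az": 0,"claw": 25},
    {"dx": 0,"dy": 0,"dz": -25,"ax": 0,"ay": 0,"az": 0,"claw": 25},
    {"dx": 0,"dy": 0,"dz": -40,"ax": 0,"ay": 0,"az": 0,"claw": 25},
    {"dx": 0,"dy": 0,"dz": -45,"ax": 0,"ay": 0,"az": 0,"claw": 25},
    {"dx": 0,"dy": 0,"dz": -45,"ax": 0,"ay": 0,"az": 0,"claw": 25},
  ],
)

```text
clock: 10.4
eef_pos: [0.5951, 0.1237, 0.2385]
orientation: [3.141, -0.002, 1.798]
force: [-0.1, -0.4, -3.2]
width: 0.0339
```

Run:
```python
from plant import optics
from rk import *
s,p,Q=cur();print(s["clock"],p,s["force"].round(1),s["width"])
w=optics.snapshot("wrist"); cv2.imwrite("pics/w10.png",w["pixels"])
f=lambda x,y,z:proj(w,p+Q.apply([x,y,z])).round(1)
print(f(0,0,-.052),f(.017,0,-.052),f(-.017,0,-.052),f(0,.017,-.052),f(.017,0,.0),f(0,0,.068),f(.017,0,.068))
b=optics.snapshot("side");cv2.imwrite("pics/s10.png",cv2.resize(b["pixels"][130:300,240:450],None,fx=3.5,fy=3.5,interpolation=2))
```

```text
10.4 [0.59509343 0.1237295  0.23854686] [-0.1 -0.4 -3.2] 0.03394535535241445
[319.2 319.5] [319.2 274.4] [319.3 361.4] [368.9 319.4] [319.3 222.3] [319.4 212.8] [319.4 188. ]
```

View pics/w10.png

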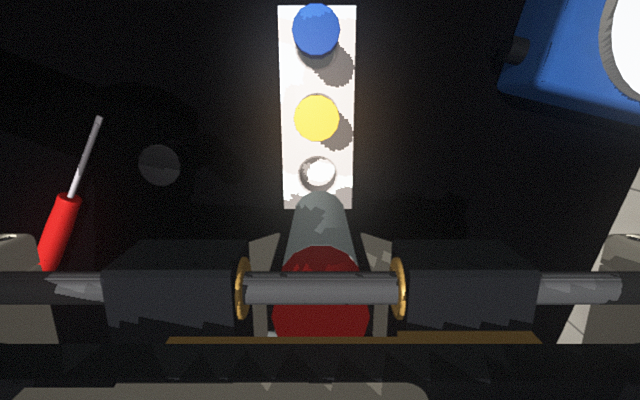

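View pics/s10.png

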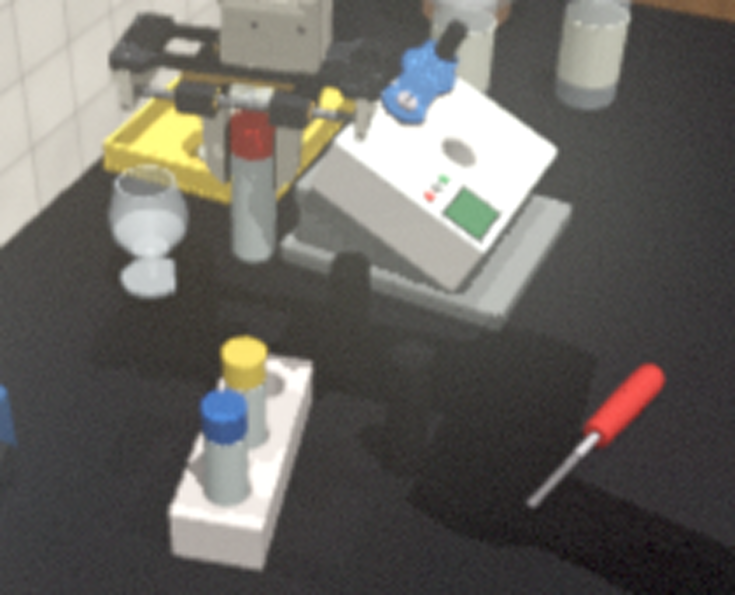

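Run:
```python
from plant import optics
from rk import *
s,p,Q=cur()
w=optics.snapshot("wrist"); im=w["pixels"]
f=lambda x,y,z:proj(w,p+Q.apply([x,y,z])).round(1)
print(f(.017,0,-.027),f(.017,0,-.024), f(.015,0,.068))
q=onz(w,318,173,.045);print(q,(Q.inv().apply(q-p)*1000).round(1))
cv2.imwrite("pics/w10z.png",cv2.resize(im[150:350,240:400],None,fx=4,fy=3,interpolation=2)[:600])
```

```text
[319.2 244.8] [319.2 241.9] [319.4 191. ]
[0.59953154 0.1250883  0.045     ] [  0.8  -1.6 199.6]
```

View pics/w10z.png

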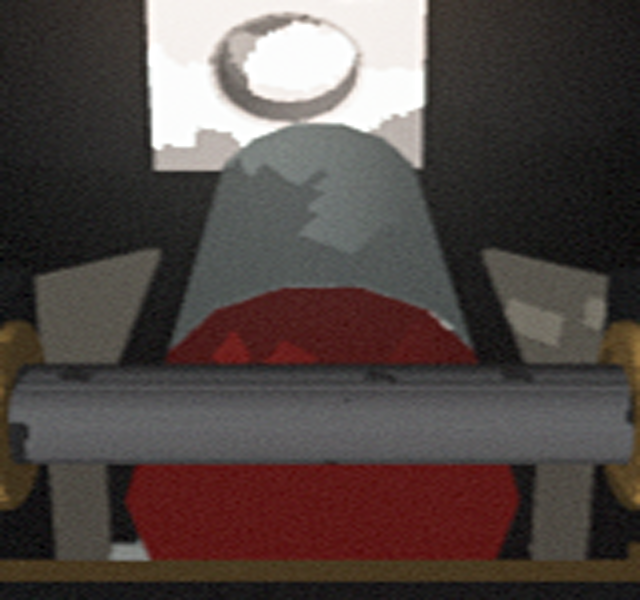

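```bash
sed -i 's/^P=.*/P=[.5343,-.1868,-.0438]/' g.py
cat >> rk.py <<'E'
Rins=Rw@np.array([[0,1,0],[1,0,0],[0,0,-1]]).T
OFF=np.array([-.0005,0,.068]) # foot centre in tool frame
def tcp_for(n,x=0,y=0): return W(face(x,y,n))-Rins@OFF
E
python3 - <<'E'
from rk import *
print(tcp_for(.06)); rows(tcp_for(.06),Rins,12)
E
```

```text
[ 0.48027864 -0.18393187  0.2310074 ]
-23 -15 1 | [-0.035, -0.005, 0.022]
-23 -15 0 | [-0.035, -0.005, 0.022]
-23 -14 -0 | [-0.035, -0.005, 0.022]
-24 -14 -1 | [-0.035, -0.005, 0.022]
-24 -13 -1 | [-0.035, -0.005, 0.022]
-24 -13 -1 | [-0.035, -0.005, 0.022]
-25 -12 -2 | [-0.035, -0.005, 0.022]
-25 -11 -2 | [-0.035, -0.005, 0.022]
-25 -11 -2 | [-0.035, -0.005, 0.022]
-25 -10 -2 | [-0.035, -0.005, 0.022]
-26 -9 -3 | [-0.035, -0.005, 0.022]
-26 -9 -3 | [-0.035, -0.005, 0.022]
```

Call:
apply_moves(
  plan=[
    {"dx": -23,"dy": -15,"dz": 0,"ax": -0.035,"ay": -0.005,"az": 0.022,"claw": 25},
    {"dx": -23,"dy": -15,"dz": 0,"ax": -0.035,"ay": -0.005,"az": 0.022,"claw": 25},
    {"dx": -23,"dy": -14,"dz": 0,"ax": -0.035,"ay": -0.005,"az": 0.022,"claw": 25},
    {"dx": -24,"dy": -14,"dz": -1,"ax": -0.035,"ay": -0.005,"az": 0.022,"claw": 25},
    {"dx": -24,"dy": -13,"dz": -1,"ax": -0.035,"ay": -0.005,"az": 0.022,"claw": 25},
  ],
)

```text
clock: 11.05
eef_pos: [0.5453, -0.0051, 0.233]
orientation: [2.967, 0.013, 1.685]
force: [-0.1, 0.1, -2.1]
width: 0.0335
```

Call:
apply_moves(
  plan=[
    {"dx": -24,"dy": -13,"dz": -1,"ax": -0.035,"ay": -0.005,"az": 0.022,"claw": 25},
    {"dx": -25,"dy": -12,"dz": -2,"ax": -0.035,"ay": -0.005,"az": 0.022,"claw": 25},
    {"dx": -25,"dy": -11,"dz": -2,"ax": -0.035,"ay": -0.005,"az": 0.022,"claw": 25},
    {"dx": -25,"dy": -11,"dz": -2,"ax": -0.035,"ay": -0.005,"az": 0.022,"claw": 25},
    {"dx": -25,"dy": -10,"dz": -2,"ax": -0.035,"ay": -0.005,"az": 0.022,"claw": 25},
  ],
)

```text
clock: 11.55
eef_pos: [0.4967, -0.1328, 0.2299]
orientation: [2.79, 0.008, 1.572]
force: [0.5, -0.0, -1.9]
width: 0.0337
```

Call:
apply_moves(
  plan=[
    {"dx": -26,"dy": -9,"dz": -3,"ax": -0.035,"ay": -0.005,"az": 0.022,"claw": 25},
    {"dx": -26,"dy": -9,"dz": -3,"ax": -0.035,"ay": -0.005,"az": 0.022,"claw": 25},
    {"dx": 0,"dy": 0,"dz": 0,"ax": 0,"ay": 0,"az": 0,"claw": 25},
    {"dx": 0,"dy": 0,"dz": 0,"ax": 0,"ay": 0,"az": 0,"claw": 25},
  ],
)

```text
clock: 11.95
eef_pos: [0.4777, -0.1842, 0.2296]
orientation: [2.721, -0.0, 1.527]
force: [0.9, 0.1, -1.5]
width: 0.0337
```

Run:
```python
from rk import *
from plant import optics
s,p,Q=cur();print(s["clock"],p,s["force"].round(1),s["joint_pos"].round(2))
rows(tcp_for(.06),Rins,1)
for n in ("side","wrist"):
    w=optics.snapshot(n); im=w["pixels"]
    a=proj(w,W(face(0,0,0)));f=proj(w,p+Q.apply(OFF)); print(n,a.round(1),f.round(1))
    if n=="side": im=cv2.resize(im[110:220,300:450],None,fx=5,fy=5,interpolation=2)
    cv2.imwrite(f"pics/{n}11.png",im)
```

```text
11.95 [ 0.47768479 -0.18417099  0.22964196] [ 0.9  0.1 -1.5] [-0.67  0.12  1.89  0.34  0.81 -0.82]
0 3 -0 | [-0.016, -0.0, 0.0]
side [370.7 172.8] [380.3 161.4]
wrist [325.  191.6] [318.9 214.2]
```

View pics/side11.png

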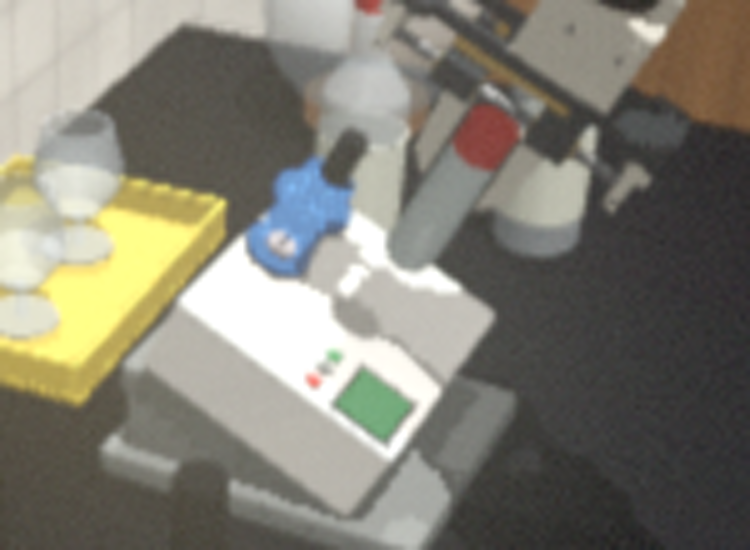

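View pics/wrist11.png

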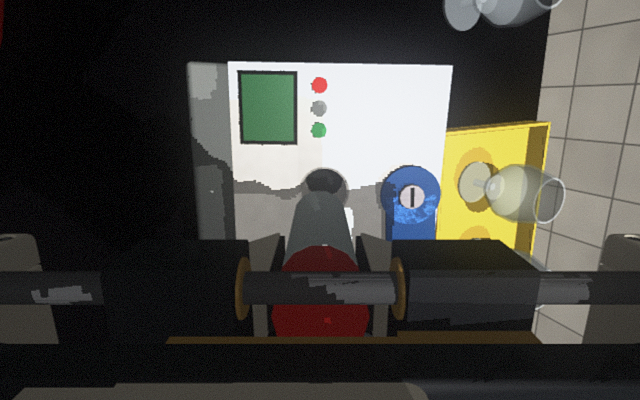

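Run:
```python
from rk import *
from plant import optics
w=optics.snapshot("wrist")
print(proj(w,W(face(.07,0,.008))).round(1),proj(w,W(face(0,.021))).round(1),proj(w,W(face(0,.019))).round(1),proj(w,W(face(-.021,0))).round(1),proj(w,W(face(.021,0))).round(1),proj(w,W(face(-.075,.1))).round(1),proj(w,W(face(.095,.1))).round(1))
cv2.imwrite("pics/w11z.png",cv2.resize(w["pixels"][50:250,220:460],None,fx=3,fy=3,interpolation=2))
```

```text
[411.2 194.9] [324.6 167.1] [324.6 169.5] [299.2 191.9] [349.7 192.1] [226.4  64. ] [451.2  64. ]
```

View pics/w11z.png

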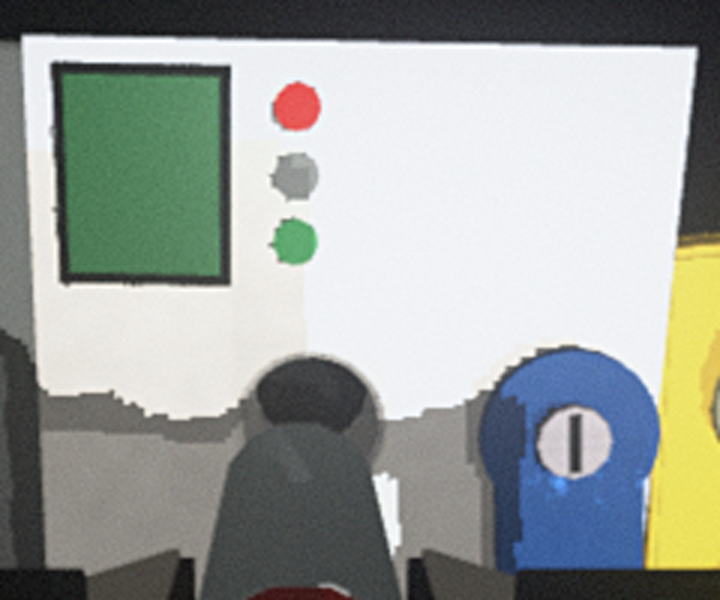

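```bash
sed -i 's/-.0005,0,.068/-.001,0,.068/' rk.py
cat > ins.py <<'E'
from rk import *
s,p,Q=cur(); print(s["clock"],s["force"].round(1),s["ft_torque"].round(2),s["width"])
f=(Rw.T@(p+Q.apply(OFF)-W(face(0,0,0))))*1000; print("foot well frame",f.round(1),"tilt",(Q.inv()*R.from_matrix(Rins)).as_rotvec().round(3))
E
python3 ins.py
python3 - <<'E'
from rk import *
rows(tcp_for(.01),Rins,3)
E
```

```text
12.1 [ 0.4  0.1 -1.6] [-0.09  0.43  0.02] 0.033623063401104276
foot well frame [-2.7  0.2 60.1] tilt [-0.015 -0.001  0.003]
-0 1 17 | [-0.005, -0.0, 0.001]
-0 1 17 | [-0.005, -0.0, 0.001]
-0 1 17 | [-0.005, -0.0, 0.001]
```

Call:
apply_moves(
  plan=[
    {"dx": 0,"dy": 1.2,"dz": 17,"ax": -0.005,"ay": 0,"az": 0,"claw": 25},
    {"dx": 0,"dy": 1.2,"dz": 17,"ax": -0.005,"ay": 0,"az": 0,"claw": 25},
    {"dx": 0,"dy": 1.2,"dz": 14,"ax": -0.005,"ay": 0,"az": 0,"claw": 25},
    {"dx": 0,"dy": 0,"dz": 0,"ax": 0,"ay": 0,"az": 0,"claw": 25},
    {"dx": 0,"dy": 0,"dz": 0,"ax": 0,"ay": 0,"az": 0,"claw": 25},
  ],
)

```text
clock: 12.6
eef_pos: [0.5019, -0.1843, 0.1885]
orientation: [2.705, 0.001, 1.531]
force: [0.4, 1.1, -1.6]
width: 0.0337
```

```bash
python3 ins.py
python3 - <<'E'
from rk import *
from plant import optics
_,p,Q=cur()
w=optics.snapshot("side"); print(proj(w,W(face(0,0))).round(1),proj(w,p+Q.apply(OFF)).round(1))
cv2.imwrite("pics/s12.png",cv2.resize(w["pixels"][110:220,320:440],None,fx=5.4,fy=5.4,interpolation=2))
w=optics.snapshot("wrist");cv2.imwrite("pics/w12.png",cv2.resize(w["pixels"][130:280,240:420],None,fx=4,fy=4,interpolation=2))
E
```

```text
12.6 [ 0.4  1.1 -1.6] [-0.03  0.44 -0.01] 0.033721506508073824
foot well frame [ 1.7  0.1 12.4] tilt [ 0.    -0.001  0.004]
[370.7 172.8] [372.  170.1]
```

View pics/s12.png

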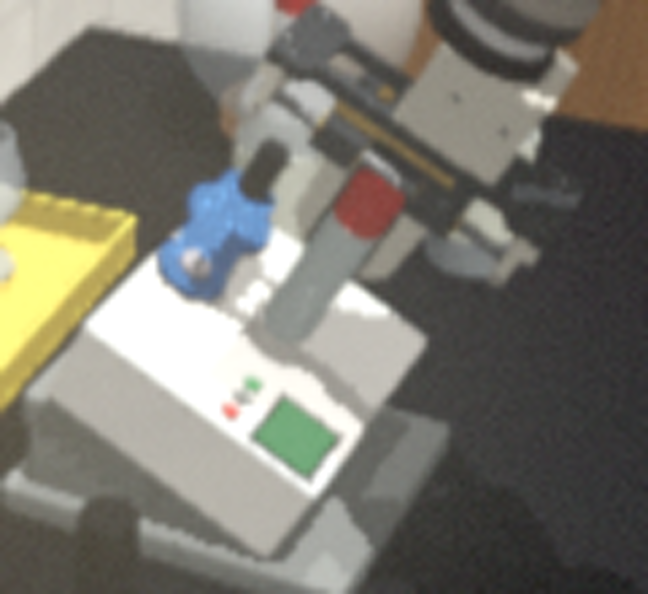

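View pics/w12.png

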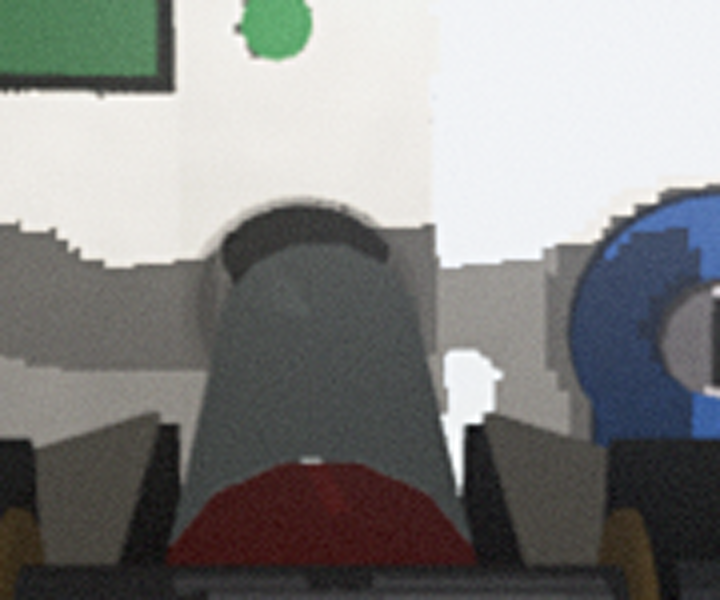

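Run:
```python
from rk import *
from plant import optics
w=optics.snapshot("wrist")
for y in(.015,.016,.017,.018): print(y,proj(w,W(face(.0017,y,.0124))).round(1))
print("rim",proj(w,W(face(0,.021))).round(1),proj(w,W(face(0,.019))).round(1),"observed rim",130+200/4,130+207/4,"foot",130+241/4)
```

```text
0.015 [319.1 191.3]
0.016 [319.1 189.9]
0.017 [319.1 188.4]
0.018 [319.1 186.9]
rim [316.6 178.4] [316.6 181.3] observed rim 180.0 181.75 foot 190.25
```

Call:
apply_moves(
  plan=[
    {"dx": 0.6,"dy": -1.8,"dz": 5,"ax": 0,"ay": 0,"az": 0,"claw": 25},
    {"dx": 0,"dy": 0,"dz": 5,"ax": 0,"ay": 0,"az": 0,"claw": 25},
    {"dx": 0,"dy": 0,"dz": 3,"ax": 0,"ay": 0,"az": 0,"claw": 25},
    {"dx": 0,"dy": 0,"dz": 3,"ax": 0,"ay": 0,"az": 0,"claw": 25},
    {"dx": 0,"dy": 0,"dz": 2,"ax": 0,"ay": 0,"az": 0,"claw": 25},
  ],
)

```text
clock: 13.25
eef_pos: [0.5078, -0.1848, 0.1711]
orientation: [2.704, 0.001, 1.529]
force: [0.4, -0.1, -1.7]
width: 0.034
```

```bash
python3 ins.py
```

```text
13.25 [ 0.4 -0.1 -1.7] [-0.09  0.47 -0.02] 0.03402432555122806
foot well frame [-0.3 -0.2 -5.9] tilt [0.001 0.    0.002]
```

Foot is 6 mm in, no contact. Continuing down.

Call:
apply_moves(
  plan=[
    {"dx": 0,"dy": 0,"dz": 3,"ax": 0,"ay": 0,"az": 0,"claw": 25},
    {"dx": 0,"dy": 0,"dz": 3,"ax": 0,"ay": 0,"az": 0,"claw": 25},
    {"dx": 0,"dy": 0,"dz": 3,"ax": 0,"ay": 0,"az": 0,"claw": 25},
    {"dx": 0,"dy": 0,"dz": 3,"ax": 0,"ay": 0,"az": 0,"claw": 25},
    {"dx": 0,"dy": 0,"dz": 3,"ax": 0,"ay": 0,"az": 0,"claw": 25},
  ],
)

```text
clock: 13.75
eef_pos: [0.5142, -0.1851, 0.1577]
orientation: [2.704, 0.001, 1.529]
force: [-0.6, -0.4, -1.6]
width: 0.0337
```

```bash
python3 ins.py
```

```text
13.75 [-0.6 -0.4 -1.6] [-0.07  0.47 -0.02] 0.03365048919219108
foot well frame [ -0.2  -0.2 -20.8] tilt [0.001 0.    0.002]
```

Call:
apply_moves(
  plan=[
    {"dx": 0,"dy": 0,"dz": 4,"ax": 0,"ay": 0,"az": 0,"claw": 25},
    {"dx": 0,"dy": 0,"dz": 4,"ax": 0,"ay": 0,"az": 0,"claw": 25},
    {"dx": 0,"dy": 0,"dz": 4,"ax": 0,"ay": 0,"az": 0,"claw": 25},
    {"dx": 0,"dy": 0,"dz": 4,"ax": 0,"ay": 0,"az": 0,"claw": 25},
    {"dx": 0,"dy": 0,"dz": 4,"ax": 0,"ay": 0,"az": 0,"claw": 25},
  ],
)

```text
clock: 14.25
eef_pos: [0.5226, -0.1855, 0.1394]
orientation: [2.704, 0.001, 1.529]
force: [-0.4, -0.3, -1.8]
width: 0.0337
```

Call:
apply_moves(
  plan=[
    {"dx": 0,"dy": 0,"dz": 3,"ax": 0,"ay": 0,"az": 0,"claw": 25},
    {"dx": 0,"dy": 0,"dz": 3,"ax": 0,"ay": 0,"az": 0,"claw": 25},
    {"dx": 0,"dy": 0,"dz": 2,"ax": 0,"ay": 0,"az": 0,"claw": 25},
    {"dx": 0,"dy": 0,"dz": 1.5,"ax": 0,"ay": 0,"az": 0,"claw": 25},
  ],
)

```text
clock: 14.65
eef_pos: [0.5266, -0.1857, 0.131]
orientation: [2.704, 0.001, 1.529]
force: [0.3, -0.5, -1.7]
width: 0.0339
```

```bash
python3 ins.py
```

```text
14.65 [ 0.3 -0.5 -1.7] [-0.08  0.42 -0.01] 0.03392666959473148
foot well frame [ -0.2  -0.2 -50.2] tilt [0.001 0.    0.002]
```

Call:
apply_moves(
  plan=[
    {"dx": 0,"dy": 0,"dz": 1,"ax": 0,"ay": 0,"az": 0,"claw": 25},
    {"dx": 0,"dy": 0,"dz": 1,"ax": 0,"ay": 0,"az": 0,"claw": 25},
    {"dx": 0,"dy": 0,"dz": 1,"ax": 0,"ay": 0,"az": 0,"claw": 25},
  ],
)

```text
clock: 14.95
eef_pos: [0.5279, -0.1858, 0.1285]
orientation: [2.704, 0.001, 1.529]
force: [-0.4, 0.2, -1.4]
width: 0.0337
```

Call:
apply_moves(
  plan=[
    {"dx": 0,"dy": 0,"dz": 1,"ax": 0,"ay": 0,"az": 0,"claw": 25},
    {"dx": 0,"dy": 0,"dz": 0.5,"ax": 0,"ay": 0,"az": 0,"claw": 25},
  ],
)

```text
clock: 15.15
eef_pos: [0.5284, -0.1858, 0.1274]
orientation: [2.704, 0.002, 1.529]
force: [-7.1, 0.0, 8.7]
width: 0.0339
```

```bash
python3 ins.py
```

```text
15.15 [-7.1  0.   8.7] [0.07 0.91 0.04] 0.03391258936334202
foot well frame [ -0.   -0.3 -54.2] tilt [0.001 0.001 0.003]
```

Call:
apply_moves(
  plan=[
    {"dx": 0,"dy": 0,"dz": 0,"ax": 0,"ay": 0,"az": 0,"claw": 36},
    {"dx": 0,"dy": 0,"dz": 0,"ax": 0,"ay": 0,"az": 0,"claw": 40},
    {"dx": 0,"dy": 0,"dz": 0,"ax": 0,"ay": 0,"az": 0,"claw": 46},
    {"dx": 0,"dy": 0,"dz": 0,"ax": 0,"ay": 0,"az": 0,"claw": 46},
    {"dx": 0,"dy": 0,"dz": 0,"ax": 0,"ay": 0,"az": 0,"claw": 46},
  ],
)

```text
clock: 15.65
eef_pos: [0.5285, -0.1858, 0.1271]
orientation: [2.704, 0.001, 1.529]
force: [-0.7, 0.1, -0.6]
width: 0.0459
```

```bash
python3 ins.py;  python3 - <<'E'
from rk import *
from plant import optics
w=optics.snapshot("wrist");cv2.imwrite("pics/w13.png",w["pixels"])
E
```

```text
15.65 [-0.7  0.1 -0.6] [-0.05  0.32 -0.01] 0.04593750869279109
foot well frame [ -0.1  -0.3 -54.6] tilt [0.001 0.    0.002]
```

View pics/w13.png

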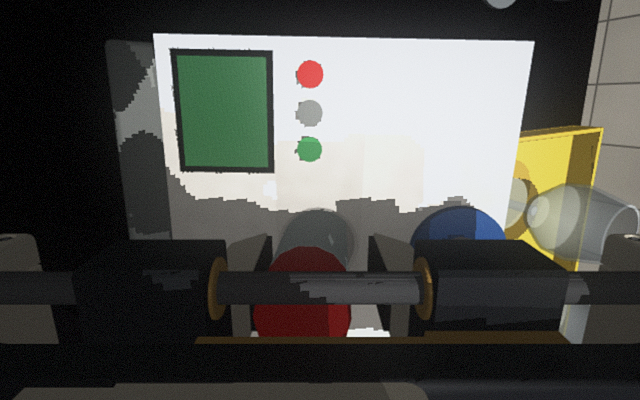

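Call:
apply_moves(
  plan=[
    {"dx": 0,"dy": 0,"dz": -1,"ax": 0,"ay": 0,"az": 0,"claw": 50},
    {"dx": 0,"dy": 0,"dz": 0,"ax": 0,"ay": 0,"az": 0,"claw": 58},
    {"dx": 0,"dy": 0,"dz": 0,"ax": 0,"ay": 0,"az": 0,"claw": 58},
    {"dx": 0,"dy": 0,"dz": 0,"ax": 0,"ay": 0,"az": 0,"claw": 58},
  ],
)

```text
clock: 16.1
eef_pos: [0.528, -0.1858, 0.128]
orientation: [2.704, 0.001, 1.529]
force: [-0.3, 0.9, 0.0]
width: 0.0578
```

```bash
python3 ins.py;  python3 - <<'E'
from rk import *
from plant import optics
w=optics.snapshot("wrist");cv2.imwrite("pics/w14.png",w["pixels"])
E
```

```text
16.1 [-0.3  0.9  0. ] [-0.07  0.31 -0.04] 0.057828588180559255
foot well frame [ -0.1  -0.3 -53.5] tilt [0.001 0.    0.002]
```

View pics/w14.png

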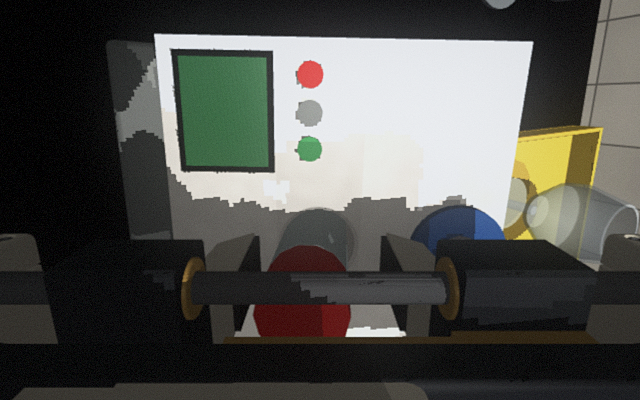

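The vial did not move as the fingers opened further (cap still at columns 253–350), so it rests on its own. Now backing off along the well axis.

Call:
apply_moves(
  plan=[
    {"dx": 0,"dy": -4,"dz": -10,"ax": 0,"ay": 0,"az": 0,"claw": 58},
    {"dx": 0,"dy": 0,"dz": -25,"ax": 0,"ay": 0,"az": 0,"claw": 58},
    {"dx": 0,"dy": 0,"dz": -35,"ax": 0,"ay": 0,"az": 0,"claw": 58},
    {"dx": 0,"dy": 0,"dz": -40,"ax": 0,"ay": 0,"az": 0,"claw": 58},
    {"dx": -30,"dy": 0,"dz": -20,"ax": 0,"ay": 0,"az": 0,"claw": 58},
  ],
)

```text
clock: 16.65
eef_pos: [0.4671, -0.2112, 0.2474]
orientation: [2.702, 0.003, 1.532]
force: [0.4, -1.3, -0.5]
width: 0.0582
```

Call:
apply_moves(
  plan=[
    {"dx": -30,"dy": 0,"dz": 0,"ax": 0,"ay": 0,"az": 0,"claw": 58},
    {"dx": 0,"dy": 0,"dz": 0,"ax": 0,"ay": 0,"az": 0,"claw": 58},
    {"dx": 0,"dy": 0,"dz": 0,"ax": 0,"ay": 0,"az": 0,"claw": 58},
  ],
)

```text
clock: 16.95
eef_pos: [0.4661, -0.2431, 0.2441]
orientation: [2.705, 0.001, 1.528]
force: [0.9, -0.1, -0.2]
width: 0.0578
```

Run:
```python
from rk import *
from plant import optics,bot
s,p,Q=cur();print(s["clock"],p,s["force"])
for n in ("side","wrist","top"):
    w=optics.snapshot(n); im=w["pixels"]
    print(n,"top centre/foot-mouth if straight",proj(w,W(face(0,0,.065))).round(1),proj(w,W(face(0,0,.04))).round(1))
    if n=="side": im=cv2.resize(im[100:300,260:440],None,fx=3,fy=3,interpolation=2)
    if n=="top": im=cv2.resize(im[150:260,230:480],None,fx=3,fy=3,interpolation=2)
    cv2.imwrite(f"pics/{n}15.png",im)
```

```text
16.95 [ 0.46612006 -0.24308576  0.24405801] [ 0.93700908 -0.13864653 -0.21950949]
side top centre/foot-mouth if straight [380.  159.6] [376.3 164.8]
wrist top centre/foot-mouth if straight [327.4 122.3] [326.6 120.2]
top top centre/foot-mouth if straight [368.9 222.3] [368.2 219.7]
```

View pics/side15.png

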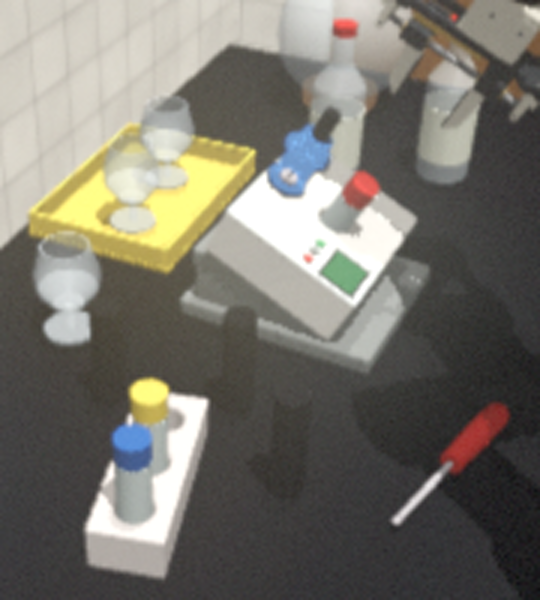

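View pics/wrist15.png

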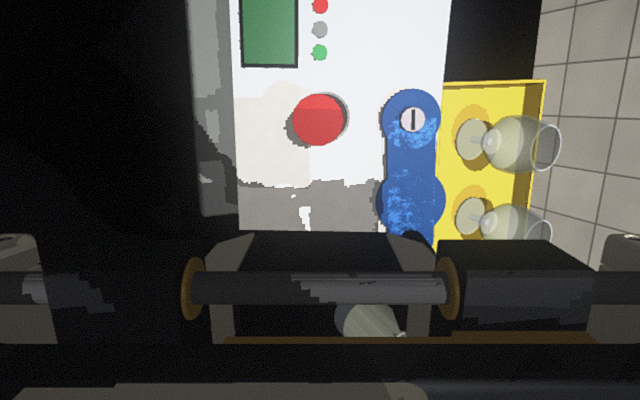

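View pics/top15.png

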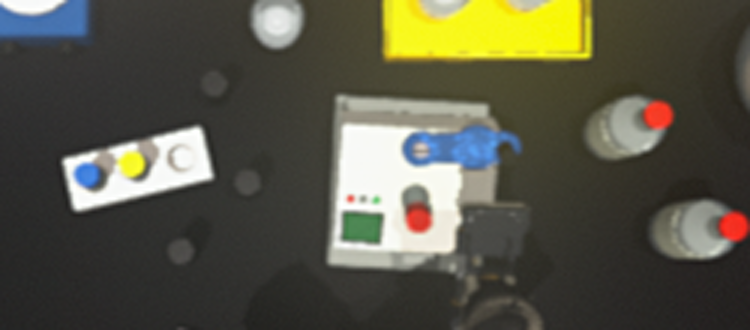

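Run:
```python
from rk import *
from plant import optics
w=optics.snapshot("side")
for a in (1.55,1.6,1.65): print(a,proj(w,knob(a,.048)).round(1),proj(w,knob(a,.008)).round(1))
w=optics.snapshot("wrist"); print(proj(w,W(face(.07,0,.008))))
for a in (1.55,1.6,1.65):print(a,proj(w,knob(a,.008)).round(1),proj(w,W(face(.07-.07*np.cos(a),-.07*np.sin(a),.008))).round(1))
h=cv2.cvtColor(w["pixels"],cv2.COLOR_BGR2HSV); m=(h[...,0]>95)&(h[...,0]<130)&(h[...,1]>120)&(h[...,2]>60)
for v in (190,195,200,205,210):
    xs=np.nonzero(m[v,360:460])[0]+360; print(v,xs.min(),xs.max(),(xs.min()+xs.max())/2)
```

```text
1.55 [372.6 138.6] [367.3 146.7]
1.6 [371.4 137.7] [366.1 145.8]
1.65 [370.1 136.9] [364.9 145. ]
[411.8393267  118.95487601]
1.55 [401.1 239.9] [404.5 202. ]
1.6 [407.  239.9] [408.5 202. ]
1.65 [412.9 239.6] [412.6 201.8]
190 383 442 412.5
195 381 444 412.5
200 378 444 411.0
205 376 443 409.5
210 377 442 409.5
```

Run:
```python
from rk import *
from plant import optics
w=optics.snapshot("wrist")
h=cv2.cvtColor(w["pixels"],cv2.COLOR_BGR2HSV); m=(h[...,0]>95)&(h[...,0]<130)&(h[...,1]>100)&(h[...,2]>40)
n=Rw[:,2];o0=W(face(0,0,.008))
def wf(u,v):
    o,d=ray(w,u,v);q=o+d*(np.dot(n,o0-o)/np.dot(n,d)); return (Rw.T@(q-W(face(0,0,0))))*1000
print("screw",wf(412.5,120)) 
for v in range(95,236,10):
    xs=np.nonzero(m[v,365:460])[0]+365
    if len(xs): a,b=wf(xs.min()-.5,v),wf(xs.max()+.5,v);print(v,((a+b)/2)[:2].round(1),(b-a)[0].round(1))
cv2.imwrite("pics/w16.png",cv2.resize(w["pixels"][70:260,340:480],None,fx=4,fy=3,interpolation=2))
# meter edges for yaw: front(x=-75) left col & right (x=95)
for v in (80,120,160,200):
    r=w["pixels"][v].astype(int).sum(1); print(v,wf(215+np.argmax(np.diff(r[215:260]))+.5,v)[:2].round(1))
for u in (245,280,350,370):
    r=w["pixels"][205:245,u].astype(int).sum(1); print(u,wf(u,205+np.argmin(np.diff(r))+.5)[:2].round(1))
```

```text
screw [70.74070218 -0.92608558  8.        ]
95 [69.  18.5] 27.9
105 [68.3 10.8] 41.7
115 [68.8  3. ] 46.9
125 [68.6 -4.9] 47.2
135 [ 69.1 -13. ] 41.0
145 [ 70.1 -21.1] 40.5
155 [ 70.3 -29.4] 40.0
165 [ 70.8 -37.8] 40.3
175 [ 71.9 -46.4] 39.7
185 [ 73.7 -55. ] 49.4
195 [ 73.1 -63.8] 57.5
205 [ 73.2 -72.8] 58.8
215 [ 73.4 -81.9] 54.9
225 [ 73.2 -91.1] 43.0
235 [  79.6 -100.5] 31.9
80 [-74.   29.6]
120 [-74.4  -1.2]
160 [-75.6 -33.9]
200 [-76.  -68.5]
245 [-70.2 -95.5]
280 [-39.4 -96.4]
350 [ 22.4 -97.2]
370 [ 40.1 -98.2]
```

View pics/w16.png

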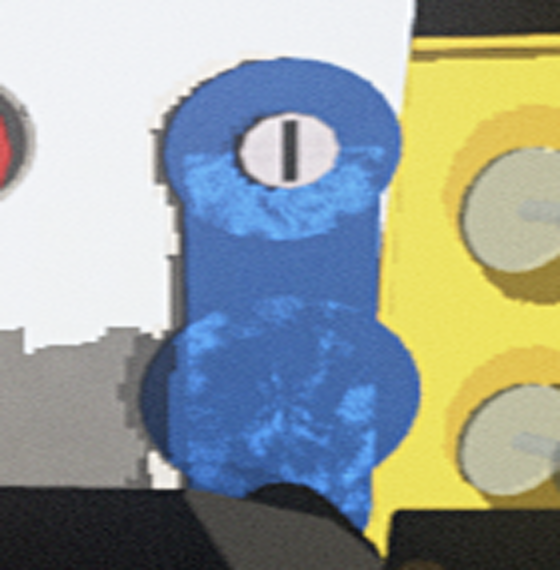

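Run:
```python
from plant import job,bot
print(job.job_done()); print(bot.state()["clock"])
```

```text
the job is handed in; nothing more can be done
None
the job is handed in; nothing more can be done
```

I swung the blue cover aside to its stop, then put the red-capped vial into the slanting well and let it go on the bottom. The job was handed in at about 17 s of the 66 s, and no verdict was reported.

- **Cover:** I pushed the knob round its arc until about 11 N of resistance showed it was at the stop. Measured at the end in the wrist image, corrected for a small error in my meter yaw, the cover stands at about 1.65 rad.
- **Vial:** It went in slowly with no side contact. The bottom was felt at 54–55 mm depth with about 11 N, and I opened the fingers only then. In the side view the cap top is within 2 pixels of where it should be when fully home.
- **Everything else:** I did not touch the yellow and blue vials, the bottles or the glass. They look unmoved in the last pictures, except that the wash bottle was outside the cropped views.

**Two disagreements:**
- The vial leans about 4° downhill, about 6 mm at the cap. That matches the play of a 34 mm vial in a 38 mm bore, and it did not move when I opened the fingers further.
- The wrist view put the meter and the rack 2–4 mm further to +y than the top camera. I used the wrist values.

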